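# Drift the splice strips into line and clamp the jig

### The arm

A 6-joint arm with a two-finger parallel gripper is mounted at the origin on the work surface. World frame = base frame: x ahead of the robot, y to its left, z up, the work surface at z = 0. Lengths are in m, angles in rad, forces in N, time in s.
With the tool pointing down it reaches from about 0.35 to 0.95 m from the base axis. Payload 17.4 kg.
Tool frame: the origin (TCP) lies at the very end of the fingers, on their centre line; the grasp point (between the pads) lies 19 mm behind it; z points along the fingers, y is the line along which they close (so a half turn about z gives the same grasp; the last joint's range is limited). The gripper opens to 93 mm and grips with 3 to 60 N. Pads are 15 mm wide; open, the fingers measure 128 mm over their backs; the gripper's body (75 mm by 188 mm) begins 65 mm behind the grasp point.
Start: joints at [1.248, 0.116, 1.442, -0, 1.584, -0.038], TCP at [0.19, 0.648, 0.219] pointing down, gripper open.
Joint ranges: [-2.83, 2.83], [-0.83, 2.19], [0.07, 2.5], [-1.14, 4.28], [0.01, 3], [-2.97, 2.97]. Speed limits (rad/s): [1.89, 1.89, 2.22, 3.14, 3.14, 3.14].

### API

Orientations are given as a rotation vector (axis times angle).
In Python, from rig import env, viewer gives the robot as it stands.
- The arm moves only by the tool jog_arm, never from a script. Its argument "plan" is a list that holds one entry, the list of rows, each a list of 6 numbers: the shift along the tool's x, y, z in units of 0.1 m (1.0 is 0.1 m), then the turn, a rotation vector about the tool's x, y, z in units of pi rad (1.0 is pi rad). In form: [[[dx, dy, dz, rx, ry, rz], ...]]. A call has 1 to 10 rows; each row is the pose to reach, as a shift and turn from the pose commanded when the call began, along the tool's axes at that moment, turning the shorter way round; what a row does not reach only later rows make up. A row lasts 1/12 s, in which the tool goes at most 41.7 mm and 7.16 degrees, less where a joint would pass 70% of its speed; a pose out of reach is approached as far as the arm can. A call with a number of a shift or a turn outside -1 to 1 is refused whole. A call with a gripper value outside its range is refused whole. "claw" is the opening, from 0 (shut) to 1 (fully open), set as the call begins (left out, the last holds). The fingers move at their own pace and stop on an object; "grip_force" is the grip in N (left out, the last holds). Time passes only in rows, so rows that repeat a pose let the fingers close. It gives the time, the measured TCP pose, the force, the opening and the grip force at its end, in the units of the state.
- env.sense(): the state, without advancing time (a new reading comes with each control period).
- viewer.camera(name): name is "scene" or "top" or "wrist"; returns the picture (384x512x3 uint8, red, green, blue); there is no depth.
- viewer.camera_info(name): a dict with "fx", "fy", "cx", "cy" (pixels), "D" ([k1, k2, p1, p2, k3] as OpenCV has them; the pictures are not rectified), "origin" and "attitude" of the camera in the world. Camera axes: x right, y down, z forward; pixel columns grow to the right and rows downward; lengths in m; the calibration is good to about 2 mm. A picture is of the moment at which its call begins: read the wrist's pose just before it. camera_info takes no time and is no camera call; for the wrist camera it gives the pose at the moment of the call.
- env.job_done(): hands the job in; it is judged then, once.
The state is a dict: "time_s": time; "joint_pos": joint angles; "qvel": joint speeds; "effort": joint torques, N m; "tool_pos": TCP position; "tcp_rot": TCP orientation; "contact_force": force on the tool from outside, world axes, zero at the start; "moment": the same for the moment, N m; "width": opening from 0.0 (shut) to 1.0 (fully open); "grip_force": force on a finger pad.
Only numpy, scipy, OpenCV 4.12 (cv2) and the standard library are available. Lean on these libraries where they do the work, as an engineer would, in place of code of your own. Each camera call takes 0.05 s, during which the arm holds its last target. There are 200 camera calls.

### The job

Set up the splice jig: take each coloured drift standing in the rack and push it, point down, through the hole of the strip with the same colour tab into the bore beneath, fully home, so that the strip is pulled into line. Only when all the drifts there are have been driven home, fit the orange T-handle squarely and fully down onto the jig's square shaft, then turn it clockwise (seen from above) as far as it goes, and leave drifts and handle in place. Do not disturb the tub, the glue bottle or the jar.

Things in the scene. Friction and masses are not known exactly. Their poses are not given: they have to be found in the camera images.
- drift_red: red tapered drift (may be absent), upright, point down, in any rack hole. Round, 0.16 kg: tip 4 mm across, taper 36 mm long up to 16 mm across, then 11 mm parallel (47 mm below the collar in all); collar 26 mm across, 5 mm thick; above it a red plastic grip 15 mm across, 50 mm tall. Origin: on the axis, underside of the collar; z up
- drift_yellow: yellow tapered drift (may be absent), upright, point down, in any rack hole. Round, 0.16 kg: tip 4 mm across, taper 36 mm long up to 16 mm across, then 11 mm parallel (47 mm below the collar in all); collar 26 mm across, 5 mm thick; above it a yellow plastic grip 15 mm across, 50 mm tall. Origin: on the axis, underside of the collar; z up
- drift_green: green tapered drift (may be absent), upright, point down, in any rack hole. Round, 0.16 kg: tip 4 mm across, taper 36 mm long up to 16 mm across, then 11 mm parallel (47 mm below the collar in all); collar 26 mm across, 5 mm thick; above it a green plastic grip 15 mm across, 50 mm tall. Origin: on the axis, underside of the collar; z up
- drift_blue: blue tapered drift (may be absent), upright, point down, in any rack hole. Round, 0.16 kg: tip 4 mm across, taper 36 mm long up to 16 mm across, then 11 mm parallel (47 mm below the collar in all); collar 26 mm across, 5 mm thick; above it a blue plastic grip 15 mm across, 50 mm tall. Origin: on the axis, underside of the collar; z up
- bore_red (a point): axis of the fixed bore in the jig under the red-tabbed strip, at the height of the strip's top (60 mm over the bench). Bore 17.4 mm across, open down to the bench. Axes as the jig's: x along the strips, away from their coloured tabs, y across, z up. White index lines on the rails run through the bores' centres
- hole_red (a point): centre of the hole (17.4 mm across) in the strip with the red end tab, at its top face. The steel strip, 150 x 44 x 8 mm plus tab, slides along the jig's x against about 3.5 N of friction, stays where it is left, and starts 3 to 5 mm out of line with its bore. Strips are 55 mm apart
- bore_yellow (a point): axis of the fixed bore in the jig under the yellow-tabbed strip, at the height of the strip's top (60 mm over the bench). Bore 17.4 mm across, open down to the bench. Axes as the jig's: x along the strips, away from their coloured tabs, y across, z up. White index lines on the rails run through the bores' centres
- hole_yellow (a point): centre of the hole (17.4 mm across) in the strip with the yellow end tab, at its top face. The steel strip, 150 x 44 x 8 mm plus tab, slides along the jig's x against about 3.5 N of friction, stays where it is left, and starts 3 to 5 mm out of line with its bore. Strips are 55 mm apart
- bore_green (a point): axis of the fixed bore in the jig under the green-tabbed strip, at the height of the strip's top (60 mm over the bench). Bore 17.4 mm across, open down to the bench. Axes as the jig's: x along the strips, away from their coloured tabs, y across, z up. White index lines on the rails run through the bores' centres
- hole_green (a point): centre of the hole (17.4 mm across) in the strip with the green end tab, at its top face. The steel strip, 150 x 44 x 8 mm plus tab, slides along the jig's x against about 3.5 N of friction, stays where it is left, and starts 3 to 5 mm out of line with its bore. Strips are 55 mm apart
- bore_blue (a point): axis of the fixed bore in the jig under the blue-tabbed strip, at the height of the strip's top (60 mm over the bench). Bore 17.4 mm across, open down to the bench. Axes as the jig's: x along the strips, away from their coloured tabs, y across, z up. White index lines on the rails run through the bores' centres
- hole_blue (a point): centre of the hole (17.4 mm across) in the strip with the blue end tab, at its top face. The steel strip, 150 x 44 x 8 mm plus tab, slides along the jig's x against about 3.5 N of friction, stays where it is left, and starts 3 to 5 mm out of line with its bore. Strips are 55 mm apart
- rack: wooden drift rack, fixed to the bench, 50 x 225 x 60 mm, four square holes 19 mm wide through it, 55 mm apart along its y; a drift's collar rests on its top. Origin: centre of its underside
- jig: splice jig, fixed: base 140 (x) x 330 (y) mm with four sliding strips between dark rails and, at its +y end, a blue plate with the square clamp shaft; tops level at 60 mm. A red clamp bar (14 x 9 mm section, 6 mm over the strips, on two steel posts 82 mm high) lies 80 mm beyond the bores and comes down as the shaft turns. Origin: centre of the underside
- handle: T-handle, loose, 0.18 kg: dark square hub 60 x 60 x 30 mm with a square socket 15.6 mm wide, 26 mm deep, open below, sides parallel to the hub's; on the hub an orange grip bar 100 mm long (x), 14 mm wide (y), from 30 to 56 mm above the underside. Origin: centre of the hub's underside; z up
- shaft_seat (a point): foot of the square shaft, on its axis, level with the blue plate (60 mm over the bench), where the seated handle's underside rests. The shaft is 14 mm square, sides along this point's x and y (they turn with it), 24 mm tall, its top 7 mm bevelled to 9 mm square. 95 mm from the nearest bore; the handle fits any of four ways round
- shaft (a joint): turn of the clamp shaft in rad, growing clockwise seen from above; starts between 0 and 0.25, stop at 1.35; about 0.15 N m of friction, stays where it is left
- tub: bystander: open white plastic tub 120 x 160 x 60 mm, origin at centre of underside
- glue: bystander: yellow glue bottle with a red cap, 48 mm across, 110 mm tall, origin at centre of underside
- jar: bystander: glass jar with a black lid, 56 mm across, 70 mm tall, origin at centre of underside
Things that resemble listed ones, but are neither listed nor needed, are in the scene too. Leave any purple look-alike of the drift_yellow alone.

How it is judged:
On the way, in this order (a step that is already met when the one before it is completed fails the run):
1. every drift present is fully home in the strip and bore of its colour (horizontal distance between drift_red and bore_red below 0.003 m and horizontal distance between drift_red and hole_red below 0.003 m and z of drift_red in the frame of bore_red below 0.0035 m and angle between each of drift_red, drift_yellow, drift_green, drift_blue's own z axis and vertical below 0.08 rad and horizontal distance between drift_yellow and bore_yellow below 0.003 m and horizontal distance between drift_yellow and hole_yellow below 0.003 m and z of drift_yellow in the frame of bore_yellow below 0.0035 m and horizontal distance between drift_green and bore_green below 0.003 m and horizontal distance between drift_green and hole_green below 0.003 m and z of drift_green in the frame of bore_green below 0.0035 m and horizontal distance between drift_blue and bore_blue below 0.003 m and horizontal distance between drift_blue and hole_blue below 0.003 m and z of drift_blue in the frame of bore_blue below 0.0035 m), for 0.2 s.
2. the handle is fully down on the square shaft (horizontal distance between handle and shaft_seat below 0.004 m and z of handle in the frame of shaft_seat below 0.004 m and angle between handle's own z axis and vertical below 0.08 rad), for 0.2 s.
3. the shaft is turned clockwise to its stop with the handle (all of step 2 and value of joint shaft above 1.22 rad), for 0.2 s.
At the end, for the whole second after the job is handed in: Every drift present stands upright in its own colour's strip and bore, within 3 mm of both hole centres, its collar within 3.5 mm of the strip's top; the handle sits level on the shaft within 4 mm, fully down (4 mm); the shaft is past 1.22 rad (stop at 1.35); all released and at rest (all of step 1 and all of step 3 and linear speed of handle below 0.02 m/s); the robot touches nothing.
It fails at once if the tub is moved by more than 30 mm (distance of tub from where it was at the start of the episode above 0.03 m).
It fails at once if the glue is moved by more than 30 mm (distance of glue from where it was at the start of the episode above 0.03 m).
It fails at once if the jar is moved by more than 30 mm (distance of jar from where it was at the start of the episode above 0.03 m).
Of drift_red, drift_yellow, drift_green, drift_blue only 3 to 4 are there at a start; the rules pass over those that are not, and their reading is None.
At some moment in a run one of handle may be knocked a few centimetres aside while the robot is not near it.
Once in a run the grip may slacken for a moment while it holds something.
It also fails if it takes over 208 s, if anything falls off the work surface, if the arm or the gripper's body presses on something with over 40 N, if the wrist force passes 120 N, or if a joint passes its speed limit or range.

## Working session

There is one attempt and no reset: what is moved stays moved. The work goes in short steps, Python scripts to look and compute and a tool call to move; the robot and the scene stay as the last step left them, time stands still between calls to the robot, and variables do not carry over. Pictures are saved under pics/ and viewed, at most 14 in all, crops included, and the job is handed in when it is done.

Besides the shell and the picture viewer there is one more tool, called after ">>>" by a JSON object that holds its "method" and its "body", one argument or row to a line. jog_arm: Moves the arm, as the interface text tells. Its arguments: {"type":"object","properties":{"plan":{"type":"array","items":{"type":"array","items":{"type":"array","items":{"type":"number","minimum":-1,"maximum":1}}}},"claw":{"type":"number"},"grip_force":{"type":"number"}},"required":["plan"]}

```bash
ls; mkdir -p pics
python3 - <<'E'
from rig import env, viewer
import cv2
print(env.sense())
for n in("scene","top","wrist"):
    print(n,viewer.camera_info(n))
    cv2.imwrite(f"pics/{n}0.png",viewer.camera(n)[:,:,::-1])
E
```

```text
pics
{'time_s': 0.0, 'joint_pos': array([ 1.24813653e+00,  1.16486844e-01,  1.44224854e+00,  8.46033332e-06,
        1.58399933e+00, -3.77850010e-02]), 'qvel': array([ 0.00119469,  0.00051437, -0.00038849,  0.00177549, -0.00063961,
        0.00206378]), 'effort': array([ 2.86095856e-03, -7.21276689e+01, -6.22599435e+01,  7.81412004e-02,
        2.40198628e-02, -2.60487883e-05]), 'tool_pos': array([0.18963354, 0.64760791, 0.21791498]), 'tcp_rot': array([-4.45938228e-01, -3.10956619e+00,  1.76239644e-03]), 'contact_force': array([-0.349966  ,  0.2268695 , -0.22753256]), 'moment': array([-0.01597634, -0.05311346, -0.00322262]), 'grip_force': 0.0, 'width': 0.9994940206661401}
scene {'fx': 351.65459488461005, 'fy': 351.65459488461005, 'cx': 254.61526933846898, 'cy': 186.91976970489665, 'D': array([0.02573248, 0.        , 0.        , 0.        , 0.        ]), 'origin': array([ 0.97012927, -0.47048486,  0.5371349 ]), 'attitude': array([-2.07481749, -0.88502365,  0.4541    ])}
top {'fx': 386.18684459937356, 'fy': 386.18684459937356, 'cx': 256.09905209744295, 'cy': 192.6594249205556, 'D': array([-0.02551688,  0.        ,  0.        ,  0.        ,  0.        ]), 'origin': array([ 0.40467538, -0.05338493,  1.03548719]), 'attitude': array([-2.15244209,  2.12731812, -0.1366108 ])}
wrist {'fx': 295.17668367743903, 'fy': 295.17668367743903, 'cx': 251.7885170010019, 'cy': 189.66147865281752, 'D': array([-0.06801773,  0.        ,  0.        ,  0.        ,  0.        ]), 'origin': array([0.10962191, 0.67139545, 0.38415635]), 'attitude': array([2.30986203, 1.73092508, 0.26160431])}
```

Run:
```python
import cv2
for n in("scene","top"):
    a=cv2.imread(f"pics/{n}0.png"); cv2.imwrite(f"pics/{n}0b.png",cv2.resize(a,(800,600),interpolation=cv2.INTER_CUBIC))
```

```text
(no output)
```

View pics/top0b.png

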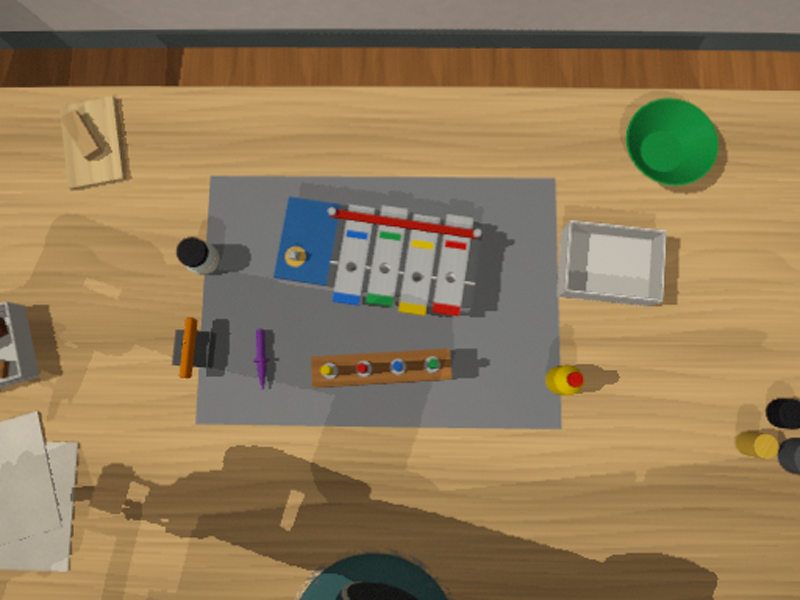

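View pics/scene0b.png

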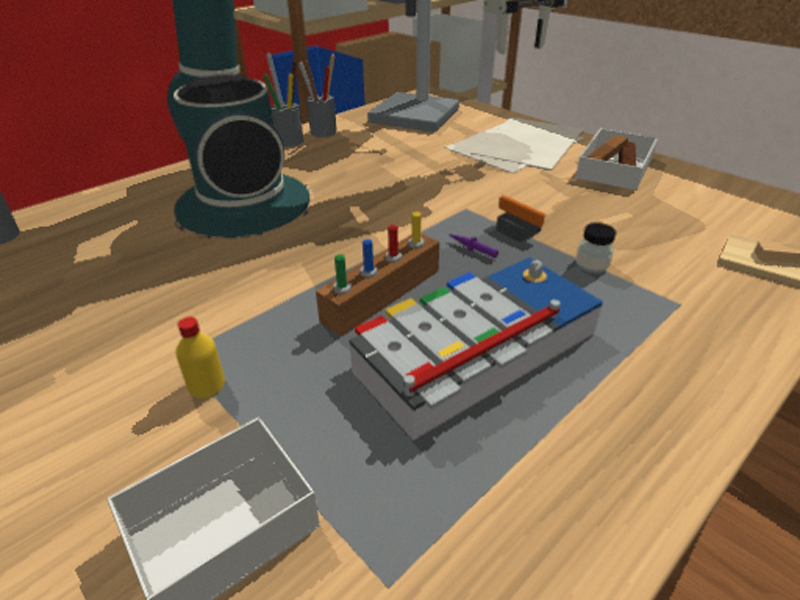

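Top picture (800x600 scale): drifts in the rack are yellow (328,370), red (363,369), blue (398,367) and green (433,363). The strip bores are blue (351,267), green (384,268), yellow (417,276) and red (450,277), and the shaft is at (296,256). The handle is at (190,347), lying level.

Look-alikes: the purple drift lying at (262,358) (leave alone), the glue bottle's yellow and red at (565,380), and the red bar and tab stripes. The drifts I want are the four upright ones in the rack.

```bash
cat > h.py <<'E'
import numpy as np, cv2
from scipy.spatial.transform import Rotation as R
from rig import env, viewer
def w(ci,uv,z):
    "pixels -> world points on the plane(s) z"
    K=np.array([[ci["fx"],0,ci["cx"]],[0,ci["fy"],ci["cy"]],[0,0,1]])
    uv=np.array(uv,float).reshape(-1,1,2)
    n=cv2.undistortPoints(uv,K,np.array(ci["D"])).reshape(-1,2)
    d=R.from_rotvec(ci["attitude"]).apply(np.c_[n,np.ones(len(n))])
    o=np.array(ci["origin"]); s=(np.array(z)-o[2])/d[:,2]
    return o+d*s[:,None]
def px(ci,P):
    K=np.array([[ci["fx"],0,ci["cx"]],[0,ci["fy"],ci["cy"]],[0,0,1]])
    r=R.from_rotvec(ci["attitude"]).inv()
    return cv2.projectPoints(np.array(P,float).reshape(-1,1,3),r.as_rotvec(),-r.apply(ci["origin"]),K,np.array(ci["D"]))[0].reshape(-1,2)
def go(target,yaw=None):
    "shift (0.1 m) in tool axes, turn (pi) about tool z to reach target, with jaw line (tool y) at world yaw; tool kept vertical"
    s=env.sense(); r=R.from_rotvec(s["tcp_rot"])
    d=r.inv().apply(np.array(target)-s["tool_pos"])/0.1
    out=[d.round(4)]
    ang=np.arctan2(r.as_matrix()[1,1],r.as_matrix()[0,1])
    if yaw is not None:
        t=(yaw-ang+np.pi/2)%np.pi-np.pi/2
        goal=R.from_rotvec([0,0,t])*r
        m=goal.as_matrix(); z=np.array([0,0,-1.]); y=m[:,1].copy(); y[2]=0; y/=np.linalg.norm(y)
        goal=R.from_matrix(np.c_[np.cross(y,z),y,z])
        out.append(((r.inv()*goal).as_rotvec()/np.pi).round(4))
    print("jaw",ang.round(4),"pos",s["tool_pos"].round(4),"move",*out,"q6",s["joint_pos"][5].round(2),"t",s["time_s"])
E
python3 - <<'E'
from h import *
ci=viewer.camera_info("top")
P=dict(dy=(328,370,.115),dr=(363,369,.115),db=(398,367,.115),dg=(433,363,.115),bb=(351,267,.06),bg=(384,268,.06),by=(417,276,.06),br=(450,277,.06),sh=(296,256,.084),ha=(190,347,.056),purp=(262,358,.01),jar=(190,252,.07),glue=(573,380,.11))
for k,v in P.items(): print(k,w(ci,[(v[0]*.64,v[1]*.64)],[v[2]])[0].round(3))
s=env.sense();c=viewer.camera_info("wrist")
print(R.from_rotvec(s["tcp_rot"]).as_matrix().round(3)); print(R.from_rotvec(s["tcp_rot"]).inv().apply(c["origin"]-s["tool_pos"]).round(4), (R.from_rotvec(s["tcp_rot"]).inv()*R.from_rotvec(c["attitude"])).as_matrix().round(3))
E
```

```text
dy [0.43  0.07  0.115]
dr [0.432 0.017 0.115]
db [ 0.436 -0.036  0.115]
dg [ 0.443 -0.089  0.115]
bb [0.601 0.045 0.06 ]
bg [ 0.6  -0.01  0.06]
by [ 0.587 -0.064  0.06 ]
br [ 0.586 -0.118  0.06 ]
sh [0.613 0.132 0.084]
ha [0.466 0.306 0.056]
purp [0.452 0.198 0.01 ]
jar [0.622 0.31  0.07 ]
glue [ 0.42  -0.302  0.11 ]
[[-0.96   0.281 -0.   ]
 [ 0.281  0.96  -0.001]
 [ 0.    -0.001 -1.   ]]
[ 8.340e-02  1.000e-04 -1.662e-01] [[-0.    -0.954 -0.298]
 [ 1.     0.    -0.001]
 [ 0.001 -0.298  0.954]]
```

Run:
```python
import cv2
a=cv2.imread("pics/top0.png")[210:260,190:310]; cv2.imwrite("pics/rackcrop.png",cv2.resize(a,None,fx=6,fy=6,interpolation=cv2.INTER_CUBIC))
```

```text
(no output)
```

View pics/rackcrop.png

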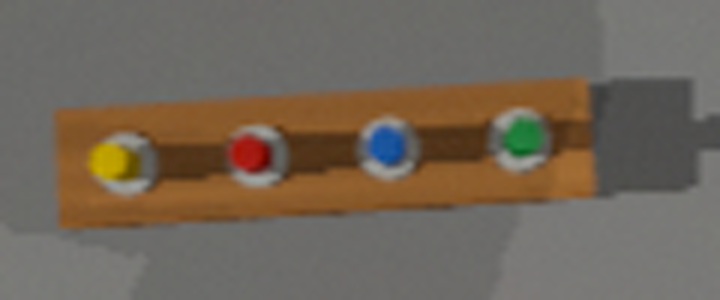

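The crop confirms four upright drifts on steel collars: yellow, red, blue and green, left to right. Next I'll move over the jig for a wrist look.

```bash
python3 -c "
from h import *
go([.50,0.02,.27],1.571)"
```

```text
jaw 1.286 pos [0.1896 0.6477 0.2181] move [-4.7425 -5.1522 -0.5148] [-0.0003 -0.     -0.0907] q6 -0.04 t 0.15
```

>>> {"method": "jog_arm", "body": {
  "plan": [
    [[-0.79,-0.86,-0.1,0,0,0],[-0.79,-0.86,-0.1,0,0,0],[-0.79,-0.86,-0.1,0,0,0],[-0.79,-0.86,-0.1,0,0,0]]
  ]
}}

```text
time_s: 0.48
tool_pos: [0.2433, 0.5395, 0.2297]
tcp_rot: [0.449, 3.108, 0.001]
contact_force: [-0.3, 0.5, 0.0]
width: 0.998
grip_force: 0.0
```

>>> {"method": "jog_arm", "body": {
  "plan": [
    [[-0.79,-0.86,-0.1,0,0,0],[-0.79,-0.86,-0.1,0,0,0],[-0.79,-0.86,-0.1,0,0,0],[-0.79,-0.86,-0.1,0,0,0]]
  ]
}}

```text
time_s: 0.82
tool_pos: [0.2948, 0.4351, 0.2397]
tcp_rot: [0.45, 3.108, 0.001]
contact_force: [0.7, -0.3, 0.5]
width: 1.002
grip_force: 0.0
```

>>> {"method": "jog_arm", "body": {
  "plan": [
    [[-0.79,-0.86,-0.1,0,0,0],[-0.79,-0.86,-0.1,0,0,0],[-0.79,-0.86,-0.1,0,0,0],[-0.79,-0.86,-0.1,0,0,0]]
  ]
}}

```text
time_s: 1.15
tool_pos: [0.3464, 0.3305, 0.2494]
tcp_rot: [0.45, 3.108, 0.0]
contact_force: [0.5, 0.9, 0.3]
width: 1.001
grip_force: 0.0
```

>>> {"method": "jog_arm", "body": {
  "plan": [
    [[-0.79,-0.86,-0.1,0,0,0],[-0.79,-0.86,-0.1,0,0,0],[-0.79,-0.86,-0.1,0,0,0],[-0.79,-0.86,-0.1,0,0,0]]
  ]
}}

```text
time_s: 1.48
tool_pos: [0.3981, 0.2258, 0.2592]
tcp_rot: [0.451, 3.108, -0.001]
contact_force: [-0.2, -0.6, -0.2]
width: 0.999
grip_force: 0.0
```

>>> {"method": "jog_arm", "body": {
  "plan": [
    [[-0.79,-0.86,-0.1,0,0,0],[-0.79,-0.86,-0.1,0,0,0],[-0.79,-0.86,-0.1,0,0,0],[-0.79,-0.86,-0.1,0,0,0]]
  ]
}}

```text
time_s: 1.82
tool_pos: [0.4498, 0.1211, 0.2688]
tcp_rot: [0.451, 3.109, -0.001]
contact_force: [-0.1, 0.6, -0.3]
width: 1.002
grip_force: 0.0
```

>>> {"method": "jog_arm", "body": {
  "plan": [
    [[-0.79,-0.86,0,0,0,0],[-0.79,-0.86,0,0,0,0],[-0.79,-0.86,0,0,0,-0.09],[-0.79,-0.86,0,0,0,-0.09],[-0.79,-0.86,0,0,0,-0.09],[-0.79,-0.86,0,0,0,-0.09],[-0.79,-0.86,0,0,0,-0.09],[-0.79,-0.86,0,0,0,-0.09],[-0.79,-0.86,0,0,0,-0.09]]
  ]
}}

```text
time_s: 2.57
tool_pos: [0.4996, 0.0201, 0.2687]
tcp_rot: [0.004, 3.142, 0.0]
contact_force: [0.2, 0.1, 1.2]
width: 1.004
grip_force: 0.0
```

Run:
```python
from h import *
go([.50,0.02,.27],1.571)
import json
ci=viewer.camera_info("wrist"); a=viewer.camera("wrist")
json.dump({k:np.array(v).tolist() for k,v in ci.items()},open("w1.json","w")); cv2.imwrite("pics/w1.png",a[:,:,::-1])
cv2.imwrite("pics/w1b.png",cv2.resize(a[:,:,::-1],(800,600),interpolation=cv2.INTER_CUBIC))
```

```text
jaw 1.5683 pos [0.4996 0.0201 0.2687] move [-0.0041 -0.0012 -0.0134] [ 0.      0.     -0.0008] q6 -1.58 t 2.5667
```

View pics/w1b.png

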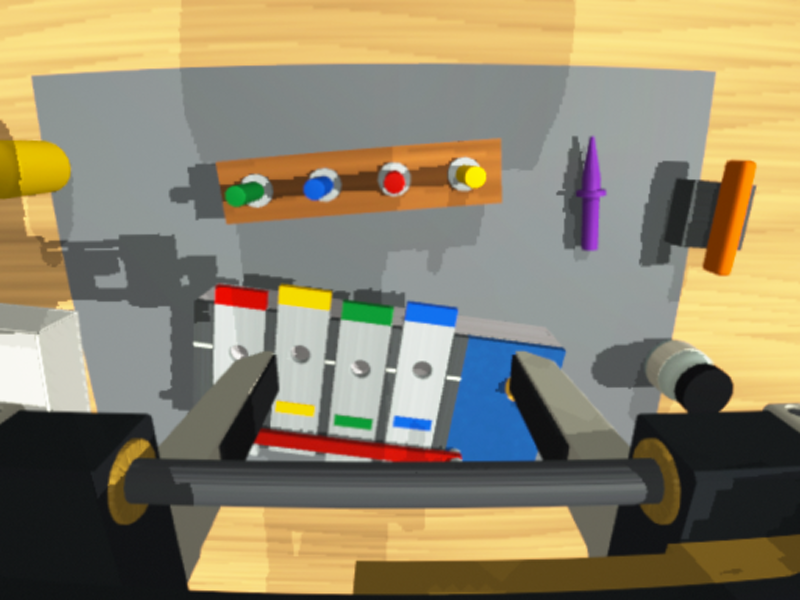

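The wrist view shows the drifts in the rack again (green, blue, red, yellow from the left), with the purple look-alike at (592,195) and the handle at (725,215). The index lines are at (202,345), (333,362) and (453,378), and the finger partly hides the red bore. I'll move forward so the bores clear the fingers.

>>> {"method": "jog_arm", "body": {
  "plan": [
    [[-0.85,-0.2,0.2,0,0,0],[-0.85,-0.2,0.2,0,0,0],[-0.85,-0.2,0.2,0,0,0],[-0.85,-0.2,0.2,0,0,0],[-0.85,-0.2,0.2,0,0,0],[-0.85,-0.2,0.2,0,0,0]]
  ]
}}

```text
time_s: 3.12
tool_pos: [0.5839, -0.0004, 0.2495]
tcp_rot: [0.003, 3.141, -0.0]
contact_force: [-0.5, -0.6, -0.7]
width: 0.997
grip_force: 0.0
```

Run:
```python
from h import *
import json
ci=viewer.camera_info("wrist"); a=viewer.camera("wrist")[:,:,::-1]
json.dump({k:np.array(v).tolist() for k,v in ci.items()},open("w2.json","w")); cv2.imwrite("pics/w2.png",a)
print(px(ci,[[.601,.045,.06],[.586,-.118,.06],[.613,.132,.06]]).round())
cv2.imwrite("pics/w2b.png",cv2.resize(a[120:300,110:350],None,fx=3.3,fy=3.3,interpolation=cv2.INTER_CUBIC))
for n in("w1","w2"):
    c=json.load(open(n+".json")); im=cv2.imread(f"pics/{n}.png"); h=cv2.cvtColor(im,cv2.COLOR_BGR2HSV)
    for col,lo,hi in(("red",0,6),("yellow",24,32),("green",55,72),("blue",104,118),("orange",9,16)):
        m=cv2.inRange(h,(lo,150 if col!="orange" else 200,60),(hi,255,255))
        k,_,st,ce=cv2.connectedComponentsWithStats(m)
        print(n,col,[(ce[i].round(1).tolist(),st[i].tolist()) for i in range(1,k) if st[i][4]>40])
```

```text
[[288. 181.]
 [158. 170.]
 [356. 190.]]
w1 red [([251.9, 116.2], [246, 110, 13, 14, 143]), ([154.2, 189.8], [137, 182, 35, 17, 424]), ([224.6, 286.1], [162, 274, 132, 22, 1221])]
w1 yellow [([20.0, 107.0], [0, 90, 45, 37, 1423]), ([301.4, 112.1], [292, 106, 19, 14, 213]), ([194.5, 189.7], [178, 182, 34, 17, 428]), ([188.3, 261.1], [176, 257, 25, 9, 170])]
w1 green [([155.4, 123.6], [144, 117, 25, 15, 269]), ([234.6, 199.7], [219, 192, 33, 16, 390]), ([225.4, 269.7], [214, 266, 24, 9, 142])]
w1 blue [([203.1, 119.7], [195, 113, 18, 15, 202]), ([275.5, 200.6], [259, 193, 34, 16, 398]), ([314.8, 258.1], [286, 215, 76, 81, 3285]), ([263.4, 270.4], [252, 266, 24, 9, 153])]
w1 orange [([464.3, 138.7], [450, 103, 32, 73, 1080])]
w2 red [([272.6, 29.9], [265, 18, 17, 25, 317]), ([159.1, 127.5], [140, 119, 39, 18, 524]), ([154.1, 211.5], [141, 206, 27, 12, 220]), ([142.0, 226.6], [125, 220, 39, 14, 290]), ([242.7, 240.8], [176, 227, 139, 28, 1478])]
w2 yellow [([327.9, 26.5], [315, 15, 26, 25, 376]), ([17.6, 40.3], [0, 17, 40, 44, 1362]), ([204.6, 127.4], [186, 119, 38, 18, 518]), ([363.4, 187.8], [352, 184, 21, 11, 106]), ([196.4, 211.6], [183, 206, 28, 12, 237])]
w2 green [([162.9, 40.2], [151, 29, 26, 23, 357]), ([249.5, 139.1], [231, 131, 38, 18, 480]), ([238.0, 222.0], [225, 217, 27, 11, 197])]
w2 blue [([217.1, 34.7], [208, 23, 19, 24, 306]), ([295.3, 140.3], [277, 132, 38, 18, 489]), ([343.2, 201.5], [304, 158, 86, 104, 4525]), ([280.3, 222.9], [267, 218, 28, 11, 211])]
w2 orange [([500.3, 77.7], [484, 33, 28, 83, 1452])]
```

View pics/w2b.png

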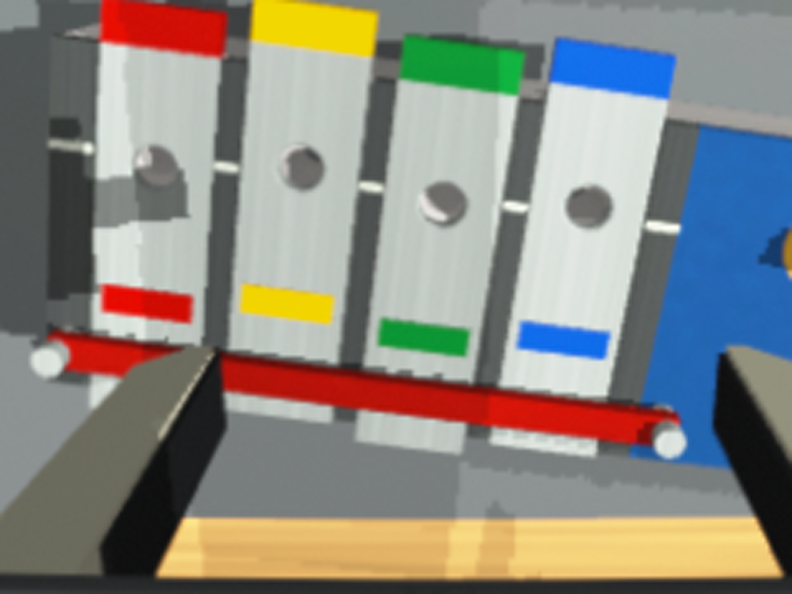

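```bash
cat > m.py <<'E'
from h import *
import json
from scipy.optimize import least_squares
c2=json.load(open("w2.json"))
f=lambda u:(np.array(u,float)+.5)/3.3-.5+[110,120]
tick=w(c2,f([(70,147),(227,168),(371,187),(515,208),(662,228)]),[.06]*5)[:,:2]
hole=w(c2,f([(156,165),(302,167),(443,204),(589,206)]),[.06]*4)[:,:2]
c=tick.mean(0); d=np.linalg.svd(tick-c)[2][0]; d*=np.sign(d[1])
n=np.array([d[1],-d[0]])  # jig +x
s=(hole-c)@d; print("spacing",np.diff(s).round(4),"tick",np.diff((tick-c)@d).round(4),"off",((hole-c)@n).round(4))
s0=(s-np.arange(4)*.055).mean(); bore=c+np.outer(s0+np.arange(4)*.055,d)
print("jig yaw",np.arctan2(n[1],n[0]).round(4)); print("bores r,y,g,b\n",bore.round(4),"\nshaft",(bore[3]+.095*d).round(4))
print("holes\n",hole.round(4))
t=np.linspace(0,2*np.pi,40)
cir=np.c_[np.cos(t),np.sin(t)]*.0075
def cen(ci,xy):
    P=np.r_[np.c_[cir+xy,np.full(40,.067)],np.c_[cir+xy,np.full(40,.115)]]
    h=cv2.convexHull(px(ci,P).astype(np.float32)); M=cv2.moments(h); return np.array([M["m10"],M["m01"]])/M["m00"],M["m00"]
for col,a,b,g in(("red",(251.9,116.2),(272.6,29.9),(.432,.017)),("yellow",(301.4,112.1),(327.9,26.5),(.43,.07)),("green",(155.4,123.6),(162.9,40.2),(.443,-.089)),("blue",(203.1,119.7),(217.1,34.7),(.436,-.036))):
    for nm,obs in(("w1",a),("w2",b)):
        ci=json.load(open(nm+".json")); r=least_squares(lambda q:cen(ci,q)[0]-obs,g,x_scale=.01)
        print(col,nm,r.x.round(4),cen(ci,r.x)[1].round())
E
python3 m.py
```

```text
spacing [0.055  0.0544 0.055 ] tick [0.0599 0.0547 0.0551 0.057 ] off [ 0.0026 -0.0044  0.0025 -0.0046]
jig yaw -0.1438
bores r,y,g,b
 [[ 0.5828 -0.1187]
 [ 0.5906 -0.0643]
 [ 0.5985 -0.0099]
 [ 0.6064  0.0446]] 
shaft [0.62   0.1386]
holes
 [[ 0.5853 -0.1188]
 [ 0.5864 -0.0634]
 [ 0.6009 -0.0105]
 [ 0.6018  0.0449]]Traceback (most recent call last):
  File "m.py", line 22, in <module>
    print(col,nm,r.x.round(4),cen(ci,r.x)[1].round())
                              ^^^^^^^^^^^^^^^^^^^^
AttributeError: 'float' object has no attribute 'round'
```

```bash
sed -i 's/\[1\].round())$/[1])/' m.py; python3 m.py | tail -8; python3 -c "
from h import *
go([.4373,-.035,.14],.08)"
```

```text
red w1 [0.4353 0.0202] 175.3795600242447
red w2 [0.4353 0.0202] 353.83262009659666
yellow w1 [0.4312 0.0754] 237.40942052321043
yellow w2 [0.4314 0.0751] 429.2213052262523
green w1 [ 0.4432 -0.0898] 314.8541636384907
green w2 [ 0.4434 -0.0894] 424.2056907950464
blue w1 [ 0.4393 -0.0346] 237.43704136653105
blue w2 [ 0.4395 -0.0346] 354.0182753975532
jaw 1.5689 pos [ 5.839e-01 -4.000e-04  2.497e-01] move [ 1.4665 -0.349   1.0953] [3.000e-04 4.000e-04 4.739e-01] q6 -1.61 t 3.1667
```

>>> {"method": "jog_arm", "body": {
  "plan": [
    [[0.7,-0.2,0.3,0,0,0.499],[0.7,-0.2,0.3,0,0,0.499],[0.7,-0.2,0.3,0,0,0.499],[0.7,-0.2,0.3,0,0,0.499],[0.7,-0.2,0.3,0,0,0.499],[0.7,-0.2,0.3,0,0,0.499],[0.7,-0.2,0.3,0,0,0.499],[0.7,-0.2,0.3,0,0,0.499],[0.7,-0.2,0.3,0,0,0.499],[0.7,-0.2,0.3,0,0,0.499]]
  ]
}}

```text
time_s: 4.0
tool_pos: [0.5139, -0.0203, 0.2198]
tcp_rot: [1.847, 2.539, 0.002]
contact_force: [-0.4, 0.4, -0.3]
width: 1.001
grip_force: 0.0
```

```bash
python3 -c "
from h import *
go([.4394,-.0346,.14],0)"
```

```text
jaw 0.3127 pos [ 0.5139 -0.0203  0.2198] move [ 0.0935 -0.7539  0.7962] [0.0006 0.0001 0.0995] q6 -0.4 t 4.0
```

>>> {"method": "jog_arm", "body": {
  "plan": [
    [[0.09,-0.75,0.5,0,0,0.0995],[0.09,-0.75,0.5,0,0,0.0995],[0.09,-0.75,0.5,0,0,0.0995],[0.09,-0.75,0.8,0,0,0.0995],[0.09,-0.75,0.8,0,0,0.0995],[0.09,-0.75,0.8,0,0,0.0995],[0.09,-0.75,0.8,0,0,0.0995]]
  ],
  "claw": 0.6
}}

```text
time_s: 4.58
tool_pos: [0.4408, -0.0354, 0.1404]
tcp_rot: [2.213, 2.228, 0.002]
contact_force: [-0.3, -0.1, -0.4]
width: 0.605
grip_force: 0.0
```

```bash
python3 -c "
from h import *
go([.4394,-.0346,.072],0)"
```

```text
jaw 0.0069 pos [ 0.4408 -0.0354  0.1404] move [ 0.0085 -0.0152  0.6835] [0.0005 0.0001 0.0022] q6 -0.14 t 4.5833
```

>>> {"method": "jog_arm", "body": {
  "plan": [
    [[0.008,-0.013,0.1,0,0,0.002],[0.008,-0.013,0.25,0,0,0.002],[0.008,-0.013,0.4,0,0,0.002],[0.008,-0.013,0.55,0,0,0.002],[0.008,-0.013,0.68,0,0,0.002],[0.008,-0.013,0.68,0,0,0.002],[0.008,-0.013,0.68,0,0,0.002]]
  ]
}}

```text
time_s: 5.17
tool_pos: [0.4391, -0.0347, 0.0706]
tcp_rot: [-2.221, -2.221, 0.001]
contact_force: [-0.2, 0.0, -0.6]
width: 0.602
grip_force: 0.0
```

>>> {"method": "jog_arm", "body": {
  "plan": [
    [[0,0,0,0,0,0],[0,0,0,0,0,0],[0,0,0,0,0,0],[0,0,0,0,0,0],[0,0,0,0,0,0],[0,0,0,0,0,0],[0,0,0,0,0,0],[0,0,0,0,0,0]]
  ],
  "claw": 0,
  "grip_force": 45
}}

```text
time_s: 5.83
tool_pos: [0.4392, -0.0348, 0.0707]
tcp_rot: [2.222, 2.221, 0.0]
contact_force: [0.9, -0.2, 1.6]
width: 0.154
grip_force: 45.0
```

Run:
```python
from h import *
go([.6064,.0446,.185],0)
import json
ci=viewer.camera_info("wrist"); a=viewer.camera("wrist")[:,:,::-1]
cv2.imwrite("pics/g1.png",cv2.resize(a,(800,600)))
```

```text
jaw -0.0001 pos [ 0.4392 -0.0348  0.0707] move [ 0.794   1.672  -1.1424] [ 0.  0. -0.] q6 -0.14 t 5.8333
```

View pics/g1.png

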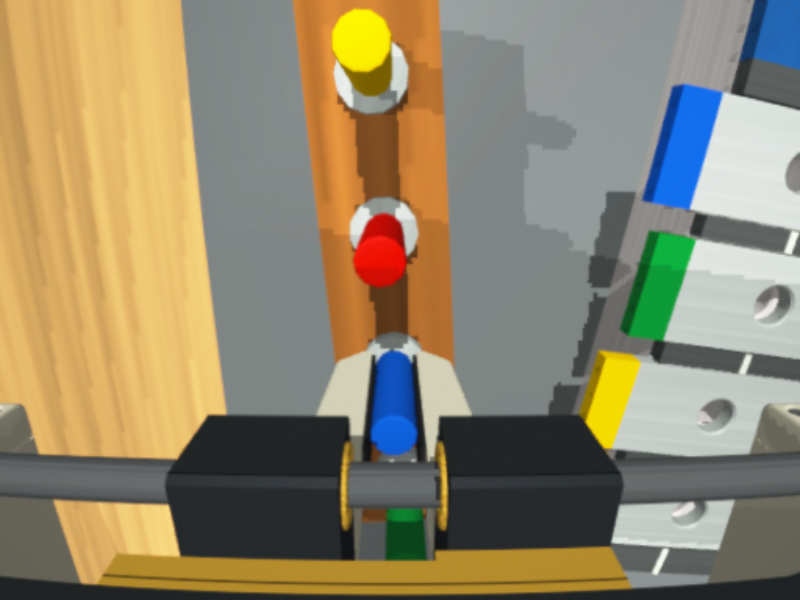

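Wrist view: the blue drift sits upright between the pads at (393,400). The next moves lift it and carry it over its bore.

>>> {"method": "jog_arm", "body": {
  "plan": [
    [[0,0,-0.15,0,0,0],[0,0,-0.3,0,0,0],[0,0,-0.5,0,0,0],[0,0,-0.75,0,0,0],[0,0,-1,0,0,0],[0,0,-1,0,0,0]]
  ]
}}

```text
time_s: 6.38
tool_pos: [0.4405, -0.035, 0.1753]
tcp_rot: [2.219, 2.218, 0.005]
contact_force: [1.8, 0.2, -0.2]
width: 0.152
grip_force: 45.0
```

>>> {"method": "jog_arm", "body": {
  "plan": [
    [[0.1,0.2,-0.13,0,0,0],[0.2,0.4,-0.13,0,0,0],[0.3,0.6,-0.13,0,0,0],[0.4,0.83,-0.13,0,0,0],[0.4,0.83,-0.13,0,0,0]]
  ]
}}

```text
time_s: 6.8
tool_pos: [0.5243, 0.0065, 0.1823]
tcp_rot: [-2.22, -2.221, 0.001]
contact_force: [0.2, 0.4, -1.2]
width: 0.158
grip_force: 45.0
```

>>> {"method": "jog_arm", "body": {
  "plan": [
    [[0.1,0.2,0,0,0,0],[0.2,0.4,0,0,0,0],[0.3,0.6,0,0,0,0],[0.395,0.83,0,0,0,0],[0.395,0.83,0,0,0,0],[0.395,0.83,0.3,0,0,0],[0.395,0.83,0.56,0,0,0],[0.395,0.83,0.56,0,0,0],[0.395,0.83,0.56,0,0,0]]
  ]
}}

```text
time_s: 7.55
tool_pos: [0.6042, 0.0445, 0.1266]
tcp_rot: [-2.22, -2.22, 0.003]
contact_force: [0.1, -1.3, -0.5]
width: 0.16
grip_force: 45.0
```

Run:
```python
from h import *
go([.6054,.0447,.0705],0)
ci=viewer.camera_info("wrist"); a=viewer.camera("wrist")[:,:,::-1]
cv2.imwrite("pics/g2.png",cv2.resize(a[180:384,140:400],(780,612))[:600])
```

```text
jaw -0.0002 pos [0.6042 0.0445 0.1266] move [0.0022 0.0138 0.5609] [-0.0009  0.     -0.0001] q6 0.03 t 7.55
```

View pics/g2.png

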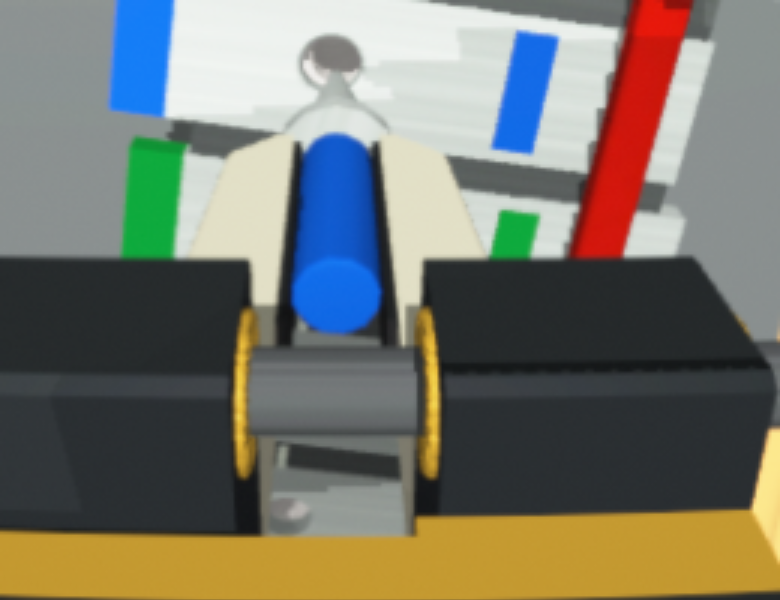

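The tip (335,75) sits just inside the blue hole (331,61), so I'll drive it down.

>>> {"method": "jog_arm", "body": {
  "plan": [
    [[0.002,0.013,0,0,0,0],[0.002,0.013,0.08,0,0,0],[0.002,0.013,0.15,0,0,0],[0.002,0.013,0.2,0,0,0],[0.002,0.013,0.2,0,0,0]]
  ]
}}

```text
time_s: 8.02
tool_pos: [0.6059, 0.0449, 0.1062]
tcp_rot: [-2.221, -2.221, 0.002]
contact_force: [0.0, 0.6, -3.1]
width: 0.154
grip_force: 45.0
```

>>> {"method": "jog_arm", "body": {
  "plan": [
    [[0,0,0.06,0,0,0],[0,0,0.12,0,0,0],[0,0,0.18,0,0,0],[0,0,0.2,0,0,0],[0,0,0.2,0,0,0]]
  ]
}}

```text
time_s: 8.43
tool_pos: [0.6059, 0.0448, 0.0866]
tcp_rot: [-2.221, -2.22, 0.002]
contact_force: [-2.3, -1.5, -3.0]
width: 0.155
grip_force: 45.0
```

```bash
python3 -c "
from h import *
go([.6064,.0446,.0705],0)"
```

```text
jaw -0.0002 pos [0.6059 0.0448 0.0866] move [-0.0018  0.0054  0.1611] [-0.0006  0.0001 -0.0001] q6 0.03 t 8.4333
```

Going smoothly. I'll push it home, overdriving by 1.5 mm.

>>> {"method": "jog_arm", "body": {
  "plan": [
    [[0,0,0.04,0,0,0],[0,0,0.08,0,0,0],[0,0,0.12,0,0,0],[0,0,0.15,0,0,0],[0,0,0.17,0,0,0],[0,0,0.175,0,0,0],[0,0,0.175,0,0,0]]
  ]
}}

```text
time_s: 9.02
tool_pos: [0.6066, 0.0445, 0.0707]
tcp_rot: [2.221, 2.221, -0.0]
contact_force: [-7.1, -3.6, 8.2]
width: 0.155
grip_force: 45.0
```

>>> {"method": "jog_arm", "body": {
  "plan": [
    [[0,0,0.015,0,0,0],[0,0,0.015,0,0,0]]
  ]
}}

```text
time_s: 9.18
tool_pos: [0.6068, 0.0445, 0.0707]
tcp_rot: [2.221, 2.22, 0.0]
contact_force: [-13.0, -4.7, 20.9]
width: 0.156
grip_force: 45.0
```

>>> {"method": "jog_arm", "body": {
  "plan": [
    [[0,0,0,0,0,0],[0,0,-0.02,0,0,0],[0,0,-0.03,0,0,0],[0,0,-0.03,0,0,0],[0,0,-0.3,0,0,0],[0,0,-0.6,0,0,0],[0,0,-0.9,0,0,0],[0,0,-0.9,0,0,0]]
  ],
  "claw": 0.6
}}

```text
time_s: 9.85
tool_pos: [0.6085, 0.0451, 0.165]
tcp_rot: [2.218, 2.218, 0.009]
contact_force: [0.8, 0.9, 1.4]
width: 0.596
grip_force: 0.0
```

Run:
```python
from h import *
import json
go([.4353,.0202,.0705],0)
ci=viewer.camera_info("wrist"); a=viewer.camera("wrist")[:,:,::-1]
json.dump({k:np.array(v).tolist() for k,v in ci.items()},open("w3.json","w"))
cv2.imwrite("pics/w3.png",a)
cv2.imwrite("pics/g3.png",cv2.resize(a[60:260,120:380],(780,600)))
```

```text
jaw -0.0001 pos [0.6085 0.0451 0.165 ] move [-0.2492 -1.7391  0.9316] [ 0.0025 -0.0001 -0.    ] q6 0.03 t 9.85
```

View pics/g3.png

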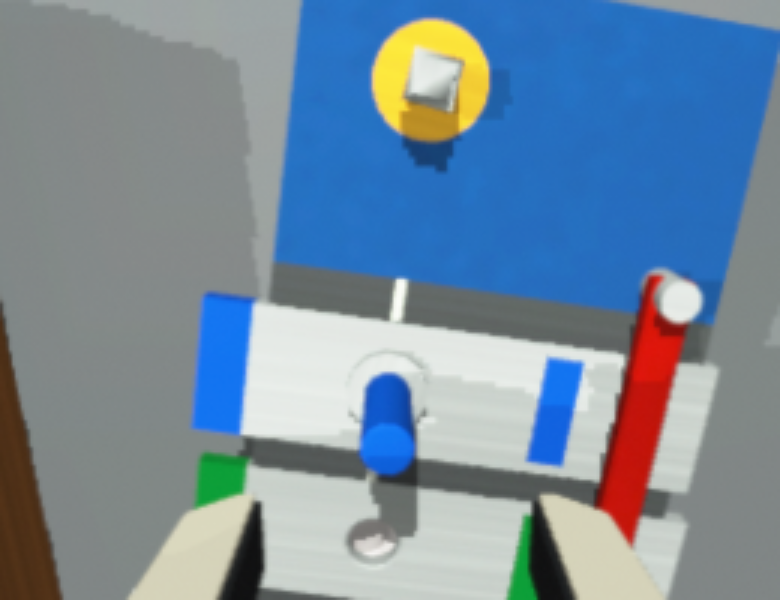

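Blue is home: the collar is flush at (387,390) on the index line. Red is next.

>>> {"method": "jog_arm", "body": {
  "plan": [
    [[-0.125,-0.4,0,0,0,0],[-0.125,-0.87,0,0,0,0],[-0.125,-0.87,0,0,0,0],[-0.125,-0.87,0,0,0,0]]
  ]
}}

```text
time_s: 10.23
tool_pos: [0.518, 0.0324, 0.1581]
tcp_rot: [2.222, 2.221, 0.0]
contact_force: [-0.8, -0.3, -0.1]
width: 0.599
grip_force: 0.0
```

>>> {"method": "jog_arm", "body": {
  "plan": [
    [[-0.125,-0.4,0,0,0,0],[-0.125,-0.86,0,0,0,0],[-0.125,-0.86,0,0,0,0],[-0.125,-0.86,0,0,0,0],[-0.125,-0.86,0,0,0,0],[-0.125,-0.86,0,0,0,0],[-0.125,-0.86,0,0,0,0]]
  ]
}}

```text
time_s: 10.82
tool_pos: [0.4344, 0.02, 0.1583]
tcp_rot: [-2.221, -2.221, 0.001]
contact_force: [2.0, -0.4, 0.1]
width: 0.603
grip_force: 0.0
```

```bash
python3 -c "
from h import *
go([.4353,.0202,.0705],0)"
```

```text
jaw -0.0 pos [0.4344 0.02   0.1583] move [0.002  0.0096 0.8777] [-0.0003 -0.     -0.    ] q6 -0.01 t 10.8167
```

>>> {"method": "jog_arm", "body": {
  "plan": [
    [[0.002,0.01,0.2,0,0,0],[0.002,0.01,0.4,0,0,0],[0.002,0.01,0.55,0,0,0],[0.002,0.01,0.7,0,0,0],[0.002,0.01,0.8,0,0,0],[0.002,0.01,0.875,0,0,0],[0.002,0.01,0.875,0,0,0],[0.002,0.01,0.875,0,0,0]]
  ]
}}

```text
time_s: 11.48
tool_pos: [0.4347, 0.0201, 0.0713]
tcp_rot: [-2.221, -2.221, 0.0]
contact_force: [0.2, 0.3, 0.8]
width: 0.599
grip_force: 0.0
```

>>> {"method": "jog_arm", "body": {
  "plan": [
    [[0,0,0,0,0,0],[0,0,0,0,0,0],[0,0,0,0,0,0],[0,0,0,0,0,0],[0,0,0,0,0,0],[0,0,0,0,0,0],[0,0,0,0,0,0],[0,0,0,0,0,0]]
  ],
  "claw": 0
}}

```text
time_s: 12.15
tool_pos: [0.4345, 0.0201, 0.0712]
tcp_rot: [2.221, 2.221, 0.0]
contact_force: [0.8, -0.9, 0.1]
width: 0.155
grip_force: 45.0
```

>>> {"method": "jog_arm", "body": {
  "plan": [
    [[0,0,-0.15,0,0,0],[0,0,-0.3,0,0,0],[0,0,-0.5,0,0,0],[0,0,-0.75,0,0,0],[0,0,-1,0,0,0],[0,0,-1,0,0,0]]
  ]
}}

```text
time_s: 12.65
tool_pos: [0.4358, 0.0201, 0.1758]
tcp_rot: [2.219, 2.219, 0.006]
contact_force: [0.5, 0.5, -1.0]
width: 0.154
grip_force: 45.0
```

>>> {"method": "jog_arm", "body": {
  "plan": [
    [[-0.15,0.15,-0.13,0,0,0],[-0.3,0.3,-0.13,0,0,0],[-0.5,0.5,-0.13,0,0,0],[-0.7,0.75,-0.13,0,0,0],[-0.7,0.75,-0.13,0,0,0]]
  ]
}}

```text
time_s: 13.07
tool_pos: [0.5117, -0.0524, 0.1827]
tcp_rot: [-2.223, -2.219, 0.002]
contact_force: [0.5, 0.6, -1.6]
width: 0.152
grip_force: 45.0
```

>>> {"method": "jog_arm", "body": {
  "plan": [
    [[-0.15,0.15,0,0,0,0],[-0.3,0.3,0,0,0,0],[-0.5,0.5,0,0,0,0],[-0.69,0.735,0,0,0,0],[-0.69,0.735,0,0,0,0],[-0.69,0.735,0.3,0,0,0],[-0.69,0.735,0.56,0,0,0],[-0.69,0.735,0.56,0,0,0],[-0.69,0.735,0.56,0,0,0]]
  ]
}}

```text
time_s: 13.82
tool_pos: [0.5821, -0.1185, 0.127]
tcp_rot: [-2.22, -2.22, 0.002]
contact_force: [-0.9, -0.4, -1.5]
width: 0.153
grip_force: 45.0
```

Run:
```python
from h import *
go([.5838,-.1188,.0705],0)
ci=viewer.camera_info("wrist"); a=viewer.camera("wrist")[:,:,::-1]
cv2.imwrite("pics/g4.png",cv2.resize(a[180:384,140:400],(780,612))[:600])
```

```text
jaw -0.0 pos [ 0.5821 -0.1185  0.127 ] move [-0.0032  0.0188  0.5651] [-0.0009 -0.0002 -0.    ] q6 -0.24 t 13.8167
```

View pics/g4.png

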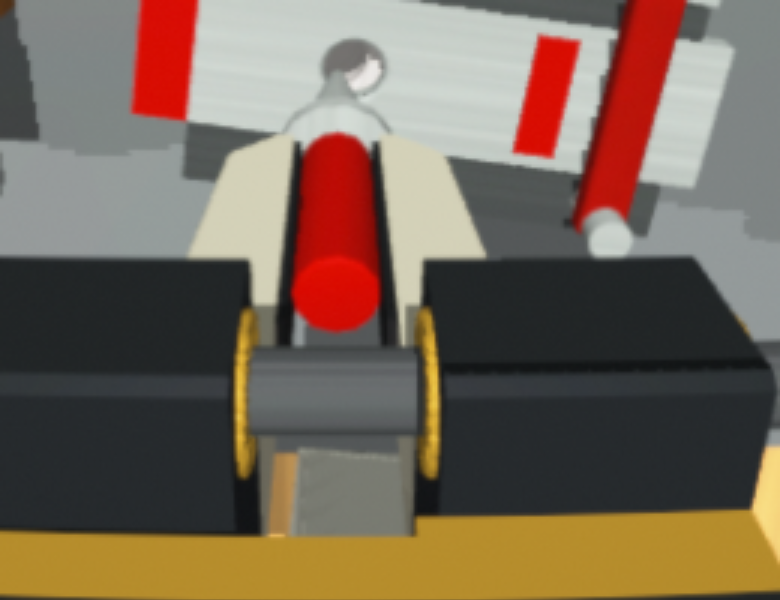

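The red tip (337,78) will move about +6 px with the correction, which puts it inside the red hole (354,67). Driving it home.

>>> {"method": "jog_arm", "body": {
  "plan": [
    [[-0.003,0.018,0,0,0,0],[-0.003,0.018,0,0,0,0],[-0.003,0.018,0.08,0,0,0],[-0.003,0.018,0.15,0,0,0],[-0.003,0.018,0.2,0,0,0],[-0.003,0.018,0.2,0,0,0]]
  ]
}}

```text
time_s: 14.37
tool_pos: [0.5841, -0.119, 0.1065]
tcp_rot: [-2.22, -2.22, 0.002]
contact_force: [-0.9, -0.3, -1.9]
width: 0.155
grip_force: 45.0
```

>>> {"method": "jog_arm", "body": {
  "plan": [
    [[0,0,0.06,0,0,0],[0,0,0.12,0,0,0],[0,0,0.18,0,0,0],[0,0,0.2,0,0,0],[0,0,0.2,0,0,0]]
  ]
}}

```text
time_s: 14.78
tool_pos: [0.5847, -0.1192, 0.0875]
tcp_rot: [-2.222, -2.221, 0.0]
contact_force: [0.7, -1.0, -2.5]
width: 0.156
grip_force: 45.0
```

>>> {"method": "jog_arm", "body": {
  "plan": [
    [[0,-0.01,0.04,0,0,0],[0,-0.01,0.08,0,0,0],[0,-0.01,0.12,0,0,0],[0,-0.01,0.15,0,0,0],[0,-0.01,0.17,0,0,0],[0,-0.01,0.18,0,0,0],[0,-0.01,0.18,0,0,0]]
  ]
}}

```text
time_s: 15.37
tool_pos: [0.5833, -0.1193, 0.0711]
tcp_rot: [-2.221, -2.221, 0.001]
contact_force: [-11.0, -0.6, 16.2]
width: 0.155
grip_force: 45.0
```

>>> {"method": "jog_arm", "body": {
  "plan": [
    [[0,0,0,0,0,0],[0,0,-0.02,0,0,0],[0,0,-0.03,0,0,0],[0,0,-0.03,0,0,0],[0,0,-0.3,0,0,0],[0,0,-0.6,0,0,0],[0,0,-0.9,0,0,0],[0,0,-0.9,0,0,0]]
  ],
  "claw": 0.6
}}

```text
time_s: 16.03
tool_pos: [0.5856, -0.1195, 0.1664]
tcp_rot: [2.217, 2.217, 0.006]
contact_force: [1.0, -0.1, 1.0]
width: 0.595
grip_force: 0.0
```

>>> {"method": "jog_arm", "body": {
  "plan": [
    [[0.15,-0.4,0,0,0,0],[0.15,-0.7,0,0,0,0],[0.15,-0.7,0,0,0,0],[0.15,-0.7,0,0,0,0]]
  ]
}}

```text
time_s: 16.37
tool_pos: [0.5132, -0.1041, 0.1604]
tcp_rot: [2.221, 2.22, 0.001]
contact_force: [0.7, 0.3, 0.1]
width: 0.601
grip_force: 0.0
```

>>> {"method": "jog_arm", "body": {
  "plan": [
    [[0.15,-0.4,0,0,0,0],[0.15,-0.7,0,0,0,0],[0.15,-0.7,0,0,0,0],[0.15,-0.7,0,0,0,0],[0.15,-0.7,0,0,0,0],[0.15,-0.7,0,0,0,0],[0.15,-0.7,0,0,0,0]]
  ]
}}

```text
time_s: 16.95
tool_pos: [0.4445, -0.0893, 0.16]
tcp_rot: [-2.221, -2.221, 0.0]
contact_force: [-0.5, -0.2, -0.7]
width: 0.601
grip_force: 0.0
```

```bash
python3 -c "
from h import *
go([.4433,-.0896,.071],0)"
```

```text
jaw -0.0001 pos [ 0.4445 -0.0893  0.16  ] move [-0.0032 -0.0117  0.8896] [-0.0002 -0.0001 -0.    ] q6 -0.25 t 16.95
```

>>> {"method": "jog_arm", "body": {
  "plan": [
    [[-0.003,-0.011,0.2,0,0,0],[-0.003,-0.011,0.4,0,0,0],[-0.003,-0.011,0.55,0,0,0],[-0.003,-0.011,0.7,0,0,0],[-0.003,-0.011,0.8,0,0,0],[-0.003,-0.011,0.89,0,0,0],[-0.003,-0.011,0.89,0,0,0],[-0.003,-0.011,0.89,0,0,0]]
  ]
}}

```text
time_s: 17.62
tool_pos: [0.4428, -0.0895, 0.0712]
tcp_rot: [-2.221, -2.221, 0.0]
contact_force: [-0.1, -0.6, 0.5]
width: 0.597
grip_force: 0.0
```

>>> {"method": "jog_arm", "body": {
  "plan": [
    [[0,0,0,0,0,0],[0,0,0,0,0,0],[0,0,0,0,0,0],[0,0,0,0,0,0],[0,0,0,0,0,0],[0,0,0,0,0,0],[0,0,0,0,0,0],[0,0,0,0,0,0]]
  ],
  "claw": 0
}}

```text
time_s: 18.28
tool_pos: [0.4427, -0.0895, 0.0712]
tcp_rot: [2.222, 2.221, 0.0]
contact_force: [-0.1, -0.1, 1.2]
width: 0.156
grip_force: 45.0
```

>>> {"method": "jog_arm", "body": {
  "plan": [
    [[0,0,-0.15,0,0,0],[0,0,-0.3,0,0,0],[0,0,-0.5,0,0,0],[0,0,-0.75,0,0,0],[0,0,-1,0,0,0],[0,0,-1,0,0,0]]
  ]
}}

```text
time_s: 18.78
tool_pos: [0.4439, -0.0898, 0.1759]
tcp_rot: [2.218, 2.218, 0.004]
contact_force: [-0.5, -0.3, 0.0]
width: 0.152
grip_force: 45.0
```

>>> {"method": "jog_arm", "body": {
  "plan": [
    [[0.1,0.2,-0.13,0,0,0],[0.2,0.4,-0.13,0,0,0],[0.3,0.6,-0.13,0,0,0],[0.4,0.78,-0.13,0,0,0],[0.4,0.78,-0.13,0,0,0]]
  ]
}}

```text
time_s: 19.2
tool_pos: [0.5224, -0.0481, 0.183]
tcp_rot: [-2.219, -2.222, 0.0]
contact_force: [0.2, -0.9, -1.7]
width: 0.155
grip_force: 45.0
```

>>> {"method": "jog_arm", "body": {
  "plan": [
    [[0.1,0.2,0,0,0,0],[0.2,0.4,0,0,0,0],[0.3,0.6,0,0,0,0],[0.4,0.79,0,0,0,0],[0.4,0.79,0,0,0,0],[0.4,0.79,0.3,0,0,0],[0.4,0.79,0.56,0,0,0],[0.4,0.79,0.56,0,0,0],[0.4,0.79,0.56,0,0,0]]
  ]
}}

```text
time_s: 19.95
tool_pos: [0.5986, -0.0098, 0.1272]
tcp_rot: [-2.22, -2.22, 0.003]
contact_force: [-0.5, 0.3, -0.6]
width: 0.155
grip_force: 45.0
```

Run:
```python
from h import *
go([.5995,-.0100,.0705],0)
ci=viewer.camera_info("wrist"); a=viewer.camera("wrist")[:,:,::-1]
cv2.imwrite("pics/g5.png",cv2.resize(a[100:384,120:400],(591,600)))
```

```text
jaw -0.0003 pos [ 0.5986 -0.0098  0.1272] move [-0.0025  0.0108  0.5673] [-0.0009 -0.     -0.0001] q6 -0.06 t 19.95
```

View pics/g5.png

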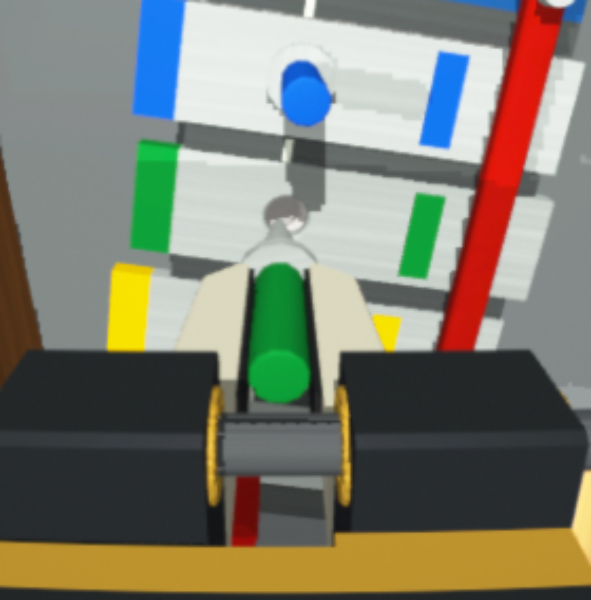

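The green tip (279,224) is over the green hole (286,213), so I'll drive it home, release and go to yellow.

>>> {"method": "jog_arm", "body": {
  "plan": [
    [[-0.003,0.01,0,0,0,0],[-0.003,0.01,0,0,0,0],[-0.003,0.01,0.08,0,0,0],[-0.003,0.01,0.15,0,0,0],[-0.003,0.01,0.2,0,0,0],[-0.003,0.01,0.2,0,0,0]]
  ]
}}

```text
time_s: 20.5
tool_pos: [0.6, -0.0098, 0.1064]
tcp_rot: [-2.22, -2.22, 0.002]
contact_force: [-0.4, -0.8, -2.4]
width: 0.154
grip_force: 45.0
```

>>> {"method": "jog_arm", "body": {
  "plan": [
    [[0,0,0.06,0,0,0],[0,0,0.12,0,0,0],[0,0,0.18,0,0,0],[0,0,0.2,0,0,0],[0,0,0.2,0,0,0]]
  ]
}}

```text
time_s: 20.92
tool_pos: [0.6003, -0.0098, 0.0872]
tcp_rot: [-2.221, -2.221, 0.001]
contact_force: [-0.2, -0.2, -1.9]
width: 0.155
grip_force: 45.0
```

>>> {"method": "jog_arm", "body": {
  "plan": [
    [[0,-0.01,0.04,0,0,0],[0,-0.01,0.08,0,0,0],[0,-0.01,0.12,0,0,0],[0,-0.01,0.15,0,0,0],[0,-0.01,0.17,0,0,0],[0,-0.01,0.18,0,0,0],[0,-0.01,0.18,0,0,0]]
  ]
}}

```text
time_s: 21.5
tool_pos: [0.5991, -0.0102, 0.0711]
tcp_rot: [-2.221, -2.221, 0.002]
contact_force: [-12.2, -3.0, 14.0]
width: 0.153
grip_force: 45.0
```

>>> {"method": "jog_arm", "body": {
  "plan": [
    [[0,0,0,0,0,0],[0,0,-0.02,0,0,0],[0,0,-0.03,0,0,0],[0,0,-0.03,0,0,0],[0,0,-0.3,0,0,0],[0,0,-0.6,0,0,0],[0,0,-0.9,0,0,0],[0,0,-0.9,0,0,0]]
  ],
  "claw": 0.6
}}

```text
time_s: 22.17
tool_pos: [0.6016, -0.0098, 0.1665]
tcp_rot: [2.217, 2.217, 0.008]
contact_force: [0.1, 0.1, 1.2]
width: 0.595
grip_force: 0.0
```

>>> {"method": "jog_arm", "body": {
  "plan": [
    [[0.2,-0.4,0,0,0,0],[0.42,-0.84,0,0,0,0],[0.42,-0.84,0,0,0,0],[0.42,-0.84,0,0,0,0]]
  ]
}}

```text
time_s: 22.5
tool_pos: [0.5141, 0.0333, 0.1605]
tcp_rot: [2.22, 2.222, 0.001]
contact_force: [0.8, -1.1, -0.2]
width: 0.602
grip_force: 0.0
```

>>> {"method": "jog_arm", "body": {
  "plan": [
    [[0.2,-0.4,0,0,0,0],[0.43,-0.84,0,0,0,0],[0.43,-0.84,0,0,0,0],[0.43,-0.84,0,0,0,0],[0.43,-0.84,0,0,0,0],[0.43,-0.84,0,0,0,0],[0.43,-0.84,0,0,0,0]]
  ]
}}

```text
time_s: 23.08
tool_pos: [0.4327, 0.0747, 0.1601]
tcp_rot: [-2.222, -2.22, 0.001]
contact_force: [-0.8, 0.5, -0.2]
width: 0.6
grip_force: 0.0
```

```bash
python3 -c "
from h import *
go([.4313,.0752,.071],0)"
```

```text
jaw -0.0009 pos [0.4327 0.0747 0.1601] move [ 0.0051 -0.0134  0.8905] [-0.0001  0.0001 -0.0003] q6 0.11 t 23.0833
```

>>> {"method": "jog_arm", "body": {
  "plan": [
    [[0.005,-0.013,0.2,0,0,0],[0.005,-0.013,0.4,0,0,0],[0.005,-0.013,0.55,0,0,0],[0.005,-0.013,0.7,0,0,0],[0.005,-0.013,0.8,0,0,0],[0.005,-0.013,0.89,0,0,0],[0.005,-0.013,0.89,0,0,0],[0.005,-0.013,0.89,0,0,0]]
  ]
}}

```text
time_s: 23.75
tool_pos: [0.4306, 0.0756, 0.0712]
tcp_rot: [-2.222, -2.221, 0.001]
contact_force: [0.7, 0.7, 0.7]
width: 0.602
grip_force: 0.0
```

>>> {"method": "jog_arm", "body": {
  "plan": [
    [[0,0,0,0,0,0],[0,0,0,0,0,0],[0,0,0,0,0,0],[0,0,0,0,0,0],[0,0,0,0,0,0],[0,0,0,0,0,0],[0,0,0,0,0,0],[0,0,0,0,0,0]]
  ],
  "claw": 0
}}

```text
time_s: 24.42
tool_pos: [0.4304, 0.0758, 0.0712]
tcp_rot: [2.221, 2.221, 0.0]
contact_force: [0.1, -0.5, 0.5]
width: 0.156
grip_force: 45.0
```

>>> {"method": "jog_arm", "body": {
  "plan": [
    [[0,0,-0.15,0,0,0],[0,0,-0.3,0,0,0],[0,0,-0.5,0,0,0],[0,0,-0.75,0,0,0],[0,0,-1,0,0,0],[0,0,-1,0,0,0]]
  ]
}}

```text
time_s: 24.92
tool_pos: [0.4317, 0.0759, 0.1758]
tcp_rot: [2.219, 2.219, 0.007]
contact_force: [0.6, -0.5, -0.3]
width: 0.152
grip_force: 45.0
```

>>> {"method": "jog_arm", "body": {
  "plan": [
    [[-0.15,0.15,-0.13,0,0,0],[-0.3,0.35,-0.13,0,0,0],[-0.5,0.6,-0.13,0,0,0],[-0.7,0.79,-0.13,0,0,0],[-0.7,0.79,-0.13,0,0,0]]
  ]
}}

```text
time_s: 25.33
tool_pos: [0.5113, 0.0031, 0.1829]
tcp_rot: [-2.223, -2.219, 0.002]
contact_force: [0.6, -0.6, -3.0]
width: 0.155
grip_force: 45.0
```

>>> {"method": "jog_arm", "body": {
  "plan": [
    [[-0.15,0.15,0,0,0,0],[-0.3,0.35,0,0,0,0],[-0.5,0.6,0,0,0,0],[-0.69,0.8,0,0,0,0],[-0.69,0.8,0,0,0,0],[-0.69,0.8,0.3,0,0,0],[-0.69,0.8,0.56,0,0,0],[-0.69,0.8,0.56,0,0,0],[-0.69,0.8,0.56,0,0,0]]
  ]
}}

```text
time_s: 26.08
tool_pos: [0.5884, -0.0628, 0.1272]
tcp_rot: [-2.22, -2.22, 0.003]
contact_force: [0.3, -0.5, -1.6]
width: 0.153
grip_force: 45.0
```

Run:
```python
from h import *
go([.5896,-.0641,.0705],0)
ci=viewer.camera_info("wrist"); a=viewer.camera("wrist")[:,:,::-1]
cv2.imwrite("pics/g6.png",cv2.resize(a[100:384,120:400],(591,600)))
```

```text
jaw 0.0 pos [ 0.5884 -0.0628  0.1272] move [-0.0131  0.0137  0.5666] [-0.0009 -0.0002  0.    ] q6 -0.15 t 26.0833
```

View pics/g6.png

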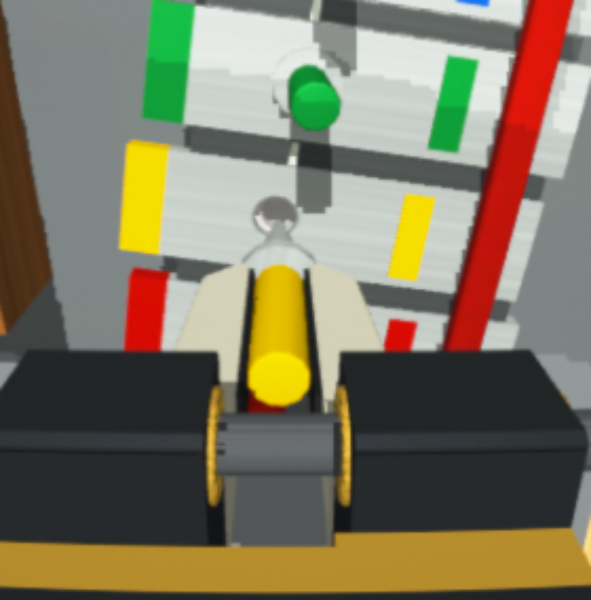

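The yellow tip (279,222) is over the yellow hole (275,214), so I'll drive it home. Green's top looks slightly offset, so I'll check its tilt afterwards.

>>> {"method": "jog_arm", "body": {
  "plan": [
    [[-0.01,0.012,0,0,0,0],[-0.01,0.012,0,0,0,0],[-0.01,0.012,0.08,0,0,0],[-0.01,0.012,0.15,0,0,0],[-0.01,0.012,0.2,0,0,0],[-0.01,0.012,0.2,0,0,0]]
  ]
}}

```text
time_s: 26.63
tool_pos: [0.5899, -0.0642, 0.1064]
tcp_rot: [-2.22, -2.22, 0.002]
contact_force: [-0.3, 0.3, -1.9]
width: 0.153
grip_force: 45.0
```

>>> {"method": "jog_arm", "body": {
  "plan": [
    [[0,0,0.06,0,0,0],[0,0,0.12,0,0,0],[0,0,0.18,0,0,0],[0,0,0.2,0,0,0],[0,0,0.2,0,0,0]]
  ]
}}

```text
time_s: 27.05
tool_pos: [0.59, -0.0642, 0.0871]
tcp_rot: [-2.221, -2.22, 0.002]
contact_force: [-4.1, 1.1, -3.0]
width: 0.156
grip_force: 45.0
```

>>> {"method": "jog_arm", "body": {
  "plan": [
    [[0,0,0.04,0,0,0],[0,0,0.08,0,0,0],[0,0,0.12,0,0,0],[0,0,0.15,0,0,0],[0,0,0.17,0,0,0],[0,0,0.18,0,0,0],[0,0,0.18,0,0,0]]
  ]
}}

```text
time_s: 27.63
tool_pos: [0.5909, -0.0643, 0.0712]
tcp_rot: [2.221, 2.221, 0.001]
contact_force: [-5.6, 1.7, 9.5]
width: 0.158
grip_force: 45.0
```

>>> {"method": "jog_arm", "body": {
  "plan": [
    [[0,0,0,0,0,0],[0,0,-0.02,0,0,0],[0,0,-0.03,0,0,0],[0,0,-0.03,0,0,0],[0,0,-0.3,0,0,0],[0,0,-0.6,0,0,0],[0,0,-0.9,0,0,0],[0,0,-0.9,0,0,0]]
  ],
  "claw": 0.7
}}

```text
time_s: 28.3
tool_pos: [0.5925, -0.0646, 0.1666]
tcp_rot: [2.217, 2.217, 0.007]
contact_force: [1.1, 0.3, -0.4]
width: 0.675
grip_force: 0.0
```

>>> {"method": "jog_arm", "body": {
  "plan": [
    [[0.2,0,-0.4,0,0,0],[0.2,0,-0.8,0,0,0],[0.2,0,-0.9,0,0,0.2],[0.2,0,-0.9,0,0,0.2],[0.2,0,-0.9,0,0,0.0],[0.2,0,-0.9,0,0,0.0],[0.2,0,-0.9,0,0,0.0],[0.2,0,-0.9,0,0,0.0],[0.2,0,-0.9,0,0,0.0]]
  ]
}}

```text
time_s: 29.05
tool_pos: [0.5906, -0.0443, 0.25]
tcp_rot: [-2.226, -2.217, 0.0]
contact_force: [-0.4, -0.1, 0.3]
width: 0.702
grip_force: 0.0
```

Run:
```python
from h import *
import json
s=env.sense(); print(s["tool_pos"],s["tcp_rot"])
T={"red":(.5833,-.1192),"yellow":(.5909,-.0643),"green":(.5991,-.0102),"blue":(.6067,.0445)}
ci=viewer.camera_info("wrist"); a=viewer.camera("wrist")[:,:,::-1].copy()
json.dump({k:np.array(v).tolist() for k,v in ci.items()},open("w4.json","w")); cv2.imwrite("pics/w4.png",a)
b=cv2.resize(a,(800,600),interpolation=cv2.INTER_CUBIC)
t=np.linspace(0,2*np.pi,40)
for k,(x,y) in T.items():
    for z,r in((.115,.0075),(.065,.013)):
        p=px(ci,np.c_[x+r*np.cos(t),y+r*np.sin(t),np.full(40,z)])*800/512
        cv2.polylines(b,[p.round().astype(int)],True,(255,0,255),1)
cv2.imwrite("pics/g7.png",b)
```

```text
[ 0.59058589 -0.04429898  0.24998612] [-2.22615992e+00 -2.21666891e+00  4.36408239e-05]
```

View pics/g7.png

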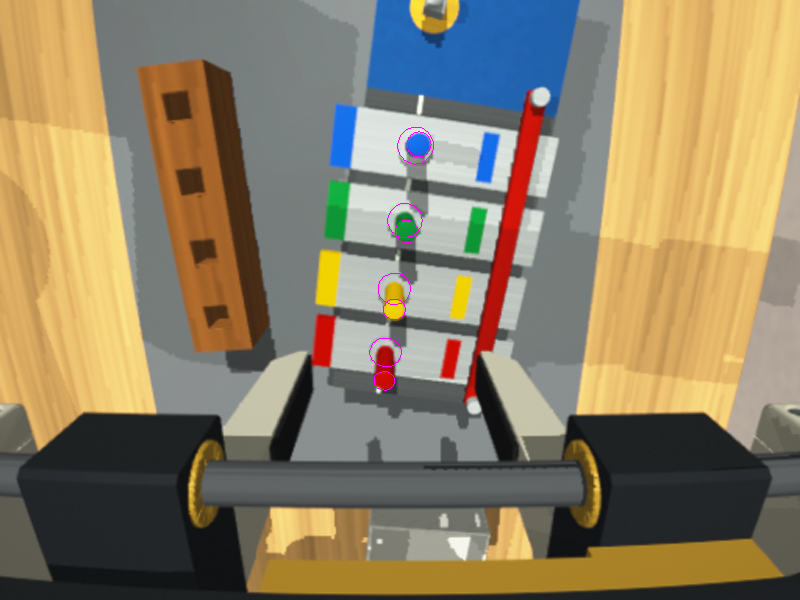

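All four drifts match the projected home positions (magenta rings) and stand upright, and the rack is empty. Now to locate the handle.

Run:
```python
from h import *
ci=viewer.camera_info("top"); a=viewer.camera("top")[:,:,::-1]
m=cv2.inRange(cv2.cvtColor(a,cv2.COLOR_BGR2HSV),(7,190,80),(17,255,255))
k,_,st,ce=cv2.connectedComponentsWithStats(m)
for i in range(1,k):
    if st[i][4]>60: print(ce[i],st[i],w(ci,[ce[i]],[.05])[0].round(3))
go([.466,.30,.25],1.571)
```

```text
[121.29901961 221.97058824] [116 203  10  39 204] [0.467 0.309 0.05 ]
jaw -0.0029 pos [ 0.5906 -0.0443  0.25  ] move [ 3.4395e+00 -1.2555e+00  5.0000e-04] [-0.     0.     0.499] q6 -0.12 t 29.15
```

>>> {"method": "jog_arm", "body": {
  "plan": [
    [[0.86,-0.31,0,0,0,0],[0.86,-0.31,0,0,0,0],[0.86,-0.31,0,0,0,0],[0.86,-0.31,0,0,0,0]]
  ]
}}

```text
time_s: 29.48
tool_pos: [0.559, 0.0437, 0.2505]
tcp_rot: [2.22, 2.222, 0.001]
contact_force: [-0.1, -0.6, -1.7]
width: 0.703
grip_force: 0.0
```

>>> {"method": "jog_arm", "body": {
  "plan": [
    [[0.86,-0.31,0,0,0,0],[0.86,-0.31,0,0,0,0],[0.86,-0.31,0,0,0,0],[0.86,-0.31,0,0,0,0]]
  ]
}}

```text
time_s: 29.82
tool_pos: [0.5283, 0.1289, 0.2503]
tcp_rot: [2.22, 2.223, 0.0]
contact_force: [0.5, -0.8, 1.0]
width: 0.701
grip_force: 0.0
```

>>> {"method": "jog_arm", "body": {
  "plan": [
    [[0.86,-0.31,0,0,0,-0.3],[0.86,-0.31,0,0,0,-0.3],[0.86,-0.31,0,0,0,-0.3],[0.86,-0.31,0,0,0,-0.3],[0.86,-0.31,0,0,0,-0.3],[0.86,-0.31,0,0,0,-0.3],[0.86,-0.31,0,0,0,-0.3],[0.86,-0.31,0,0,0,-0.3],[0.86,-0.31,0,0,0,-0.3],[0.86,-0.31,0,0,0,-0.3]]
  ]
}}

```text
time_s: 30.65
tool_pos: [0.4983, 0.2126, 0.25]
tcp_rot: [0.977, 2.986, -0.001]
contact_force: [-0.3, -0.8, 0.4]
width: 0.705
grip_force: 0.0
```

>>> {"method": "jog_arm", "body": {
  "plan": [
    [[0,0,0,0,0,-0.2],[0,0,0,0,0,-0.2],[0,0,0,0,0,-0.2],[0,0,0,0,0,-0.2],[0,0,0,0,0,-0.2],[0,0,0,0,0,-0.2],[0,0,0,0,0,-0.2],[0,0,0,0,0,-0.2]]
  ]
}}

```text
time_s: 31.32
tool_pos: [0.4978, 0.2134, 0.2501]
tcp_rot: [0.01, 3.142, -0.0]
contact_force: [-0.3, -0.7, 1.1]
width: 0.7
grip_force: 0.0
```

Run:
```python
from h import *
import json
go([.466,.306,.15],1.571)
ci=viewer.camera_info("wrist"); a=viewer.camera("wrist")[:,:,::-1]
json.dump({k:np.array(v).tolist() for k,v in ci.items()},open("w5.json","w")); cv2.imwrite("pics/w5.png",a)
m=cv2.inRange(cv2.cvtColor(a,cv2.COLOR_BGR2HSV),(7,190,80),(17,255,255))
k,_,st,ce=cv2.connectedComponentsWithStats(m)
for i in range(1,k):
    if st[i][4]>60: print(ce[i],st[i],w(ci,[ce[i]],[.05])[0].round(3))
cv2.imwrite("pics/g8.png",cv2.resize(a,(800,600),interpolation=cv2.INTER_CUBIC))
```

```text
jaw 1.5646 pos [0.4978 0.2134 0.2501] move [0.3238 0.9239 1.0012] [-0.     0.    -0.002] q6 -1.21 t 31.3167
[ 82.78691943 120.10236967] [   0   93  174   55 5275] [0.437 0.003 0.05 ]
[353.95866315 157.30079156] [ 343  119   24   79 1137] [0.487 0.343 0.05 ]
```

View pics/g8.png

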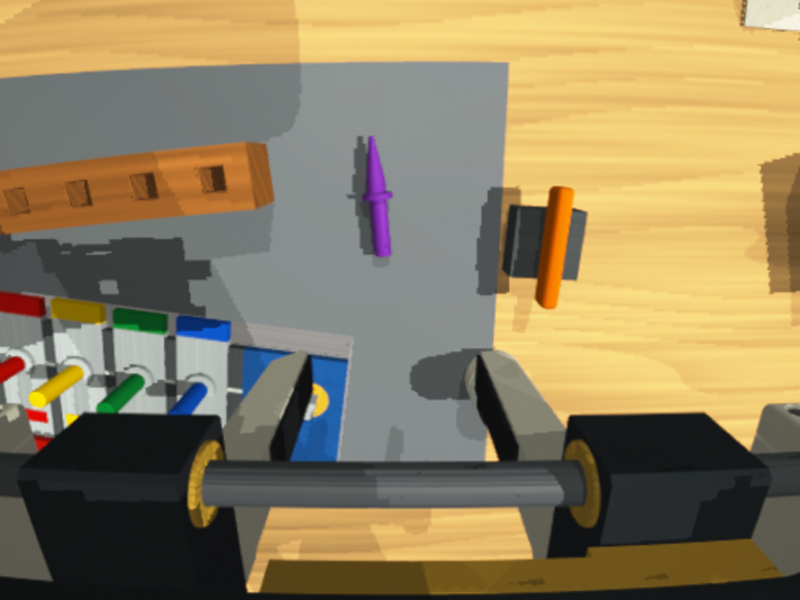

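The handle was knocked: it is now near (555,245) px, about (0.487, 0.343), and is standing level. Moving above it to measure.

>>> {"method": "jog_arm", "body": {
  "plan": [
    [[0,0.9,0.2,0,0,0],[0,0.9,0.2,0,0,0],[0,0.9,0.2,0,0,0],[0,0.9,0.2,0,0,0]]
  ]
}}

```text
time_s: 31.7
tool_pos: [0.4971, 0.3055, 0.2288]
tcp_rot: [-0.001, -3.14, 0.001]
contact_force: [0.5, -0.6, 0.2]
width: 0.7
grip_force: 0.0
```

>>> {"method": "jog_arm", "body": {
  "plan": [
    [[0.1,0.4,0.2,0,0,0],[0.1,0.4,0.2,0,0,0],[0.1,0.4,0.2,0,0,0],[0.1,0.4,0.2,0,0,0],[0.1,0.4,0.2,0,0,0],[0.1,0.4,0.2,0,0,0]]
  ]
}}

```text
time_s: 32.2
tool_pos: [0.4882, 0.3427, 0.2111]
tcp_rot: [0.003, 3.14, 0.001]
contact_force: [-0.2, 0.9, 0.1]
width: 0.7
grip_force: 0.0
```

```bash
cat > bar.py <<'E'
from h import *
import itertools
from scipy.optimize import minimize
def mask(a):
    m=cv2.inRange(cv2.cvtColor(a,cv2.COLOR_BGR2HSV),(7,190,60),(17,255,255))
    k,l,st,ce=cv2.connectedComponentsWithStats(m); i=1+np.argmax(st[1:,4]); print("blob",ce[i].round(1),st[i])
    return (l==i).astype(np.uint8)
def fit(ci,m,z0,g):
    S=4; big=cv2.resize(m,None,fx=S,fy=S,interpolation=cv2.INTER_NEAREST)
    B=np.array(list(itertools.product((-.05,.05),(-.007,.007),(.03,.056))))
    def cost(q):
        P=np.c_[R.from_rotvec([0,0,q[2]]).apply(B)+[q[0],q[1],z0]]
        h=cv2.convexHull(((px(ci,P)+.5)*S-.5).astype(np.float32)).round().astype(np.int32)
        r=np.zeros_like(big); cv2.fillConvexPoly(r,h,1); return np.count_nonzero(r!=big)/np.count_nonzero(big)
    x0=np.array(g,float); sim=np.array([x0]+[x0+e for e in np.diag([.006,.006,.12])])
    r=minimize(cost,x0,method="Nelder-Mead",options=dict(initial_simplex=sim,xatol=1e-5,fatol=1e-5))
    r=minimize(cost,r.x,method="Nelder-Mead",options=dict(initial_simplex=np.array([r.x]+[r.x+e for e in np.diag([.003,-.003,.05])]),xatol=1e-5,fatol=1e-5))
    return r.x.round(4),round(r.fun,3)
E
python3 - <<'E'
from bar import *
go([.487,.343,.15],1.571)
ci=viewer.camera_info("wrist"); a=viewer.camera("wrist")[:,:,::-1]; cv2.imwrite("pics/w6.png",a)
print(fit(ci,mask(a),0,[.487,.343,-.08]))
E
```

```text
jaw 1.5692 pos [0.4882 0.3427 0.2111] move [0.0123 0.0023 0.6109] [ 0.0001  0.0004 -0.0006] q6 -1.0 t 32.2
blob [ 31.6 125.4] [   0  103   70   48 2744]
(array([ 0.4933,  0.3387, -0.0784]), np.float64(1.403))
```

```bash
sed -i 's/i=1+np.argmax(st\[1:,4\])/i=1+np.argmax(st[1:,4]*(ce[1:,0]>150))/' bar.py
python3 - <<'E'
from bar import *
ci=viewer.camera_info("wrist"); a=cv2.imread("pics/w6.png")
q,c=fit(ci,mask(a),0,[.487,.343,-.08]); print(q,c)
go([q[0],q[1],.10],1.571+q[2])
E
```

```text
blob [263.2 178.6] [ 255  137   18   86 1057]
[ 0.4971  0.3556 -0.0522] 0.108
jaw 1.5693 pos [0.4881 0.3429 0.211 ] move [-0.0888  0.1272  1.1097] [0.0001 0.0003 0.0161] q6 -1.0 t 32.25
```

Run:
```python
from bar import *
import json
print(w(viewer.camera_info("wrist"),[(263.2,178.6)],[.05]).round(4))
c5=json.load(open("w5.json")); print("w5",fit(c5,mask(cv2.imread("pics/w5.png")),0,[.487,.343,-.08]))
ci=viewer.camera_info("wrist"); a=viewer.camera("wrist")[:,:,::-1]
m=mask(a); print("now",fit(ci,m,0,[.487,.343,-.08]),fit(ci,m,0,[.497,.356,-.05]))
ct=viewer.camera_info("top"); t=viewer.camera("top")[:,:,::-1]
m=cv2.inRange(cv2.cvtColor(t,cv2.COLOR_BGR2HSV),(7,190,80),(17,255,255)); k,_,st,ce=cv2.connectedComponentsWithStats(m)
print([(w(ct,[ce[i]],[.05])[0].round(3),st[i].tolist()) for i in range(1,k) if st[i][4]>40])
cv2.imwrite("pics/g9.png",cv2.resize(a[80:310,120:420],None,fx=2.6,fy=2.6,interpolation=cv2.INTER_CUBIC))
```

```text
[[0.4937 0.3558 0.05  ]]
blob [354.  157.3] [ 343  119   24   79 1137]
w5 (array([ 0.4896,  0.3449, -0.0177]), np.float64(0.23))
blob [263.1 178.9] [ 255  137   18   86 1059]
now (array([ 0.4971,  0.3556, -0.0574]), np.float64(0.097)) (array([ 0.4977,  0.3555, -0.0604]), np.float64(0.099))
[(array([0.496, 0.352, 0.05 ]), [100, 192, 11, 38, 258])]
```

View pics/g9.png

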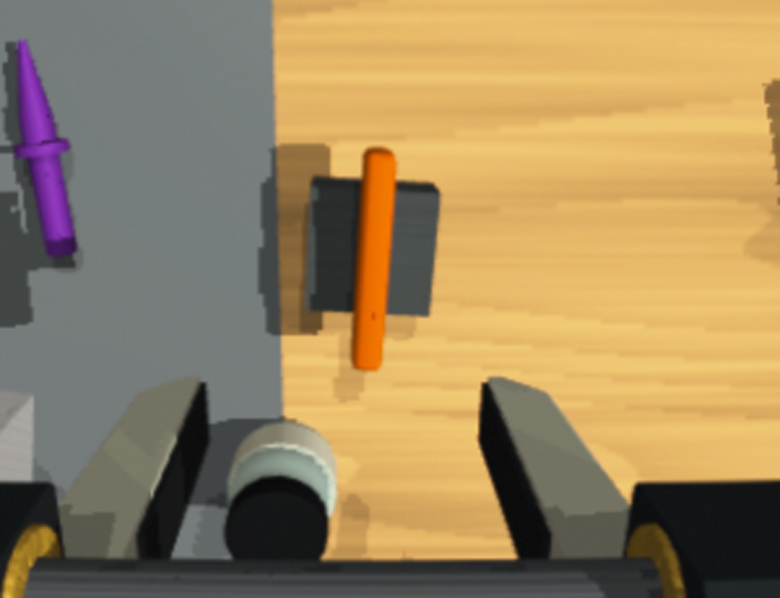

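The handle has settled at about (0.497, 0.3556), yaw −0.058, level, with the jar well clear at (280,500).

```bash
python3 -c "
from h import *
go([.4973,.3556,.034],1.513)"
```

```text
jaw 1.5697 pos [0.4879 0.3431 0.2106] move [-0.0925  0.1242  1.7664] [0.0001 0.0002 0.0181] q6 -1.0 t 32.35
```

>>> {"method": "jog_arm", "body": {
  "plan": [
    [[-0.092,0.128,0.2,0,0,0.018],[-0.092,0.128,0.6,0,0,0.018],[-0.092,0.128,1,0,0,0.018],[-0.092,0.128,1,0,0,0.018],[-0.092,0.128,1,0,0,0.018],[-0.092,0.128,1,0,0,0.018]]
  ]
}}

```text
time_s: 32.85
tool_pos: [0.4976, 0.3568, 0.1128]
tcp_rot: [0.089, 3.139, 0.002]
contact_force: [0.4, 0.7, 0.7]
width: 0.701
grip_force: 0.0
```

```bash
python3 -c "
from h import *
go([.4973,.3556,.034],1.513)"
```

```text
jaw 1.5139 pos [0.4976 0.3568 0.1128] move [ 0.0035 -0.0133  0.7879] [0.0004 0.0006 0.0003] q6 -0.93 t 32.85
```

>>> {"method": "jog_arm", "body": {
  "plan": [
    [[0.003,-0.012,0.2,0,0,0],[0.003,-0.012,0.4,0,0,0],[0.003,-0.012,0.55,0,0,0],[0.003,-0.012,0.7,0,0,0],[0.003,-0.012,0.78,0,0,0],[0.003,-0.012,0.78,0,0,0],[0.003,-0.012,0.78,0,0,0]]
  ]
}}

```text
time_s: 33.43
tool_pos: [0.4972, 0.3558, 0.034]
tcp_rot: [0.089, 3.139, 0.002]
contact_force: [-0.1, 0.3, -1.0]
width: 0.696
grip_force: 0.0
```

>>> {"method": "jog_arm", "body": {
  "plan": [
    [[0,0,0,0,0,0],[0,0,0,0,0,0],[0,0,0,0,0,0],[0,0,0,0,0,0],[0,0,0,0,0,0],[0,0,0,0,0,0],[0,0,0,0,0,0],[0,0,0,0,0,0],[0,0,0,0,0,0],[0,0,0,0,0,0]]
  ],
  "claw": 0,
  "grip_force": 50
}}

```text
time_s: 34.27
tool_pos: [0.4964, 0.3554, 0.0322]
tcp_rot: [-0.089, -3.14, -0.0]
contact_force: [-0.1, 0.4, 0.4]
width: 0.147
grip_force: 50.0
```

>>> {"method": "jog_arm", "body": {
  "plan": [
    [[0,0,-0.1,0,0,0],[0,0,-0.25,0,0,0],[0,0,-0.5,0,0,0],[0,0,-0.75,0,0,0],[0,0,-1,0,0,0],[0,0,-1,0,0,0],[0,0,-1,0,0,0]]
  ]
}}

```text
time_s: 34.85
tool_pos: [0.4969, 0.3556, 0.1339]
tcp_rot: [0.089, 3.138, 0.002]
contact_force: [0.0, -0.3, -2.6]
width: 0.148
grip_force: 50.0
```

Run:
```python
from bar import *
go([.6201,.1386,.15])
s=env.sense(); ci=viewer.camera_info("wrist"); a=viewer.camera("wrist")[:,:,::-1]; cv2.imwrite("pics/w7.png",a)
p=s["tool_pos"]; z0=p[2]-.0348
q,c=fit(ci,mask(a),z0,[p[0],p[1],-.057]); print(q,c,"bar in tool x:",(q[:2]-p[:2]).round(4))
```

```text
jaw 1.5141 pos [0.4969 0.3556 0.1339] move [-1.3534 -2.0965 -0.1614] q6 -0.93 t 34.85
blob [251.8 227. ] [ 239  161   27  135 3365]
[ 0.4991  0.3554 -0.0594] 0.286 bar in tool x: [ 0.0022 -0.0002]
```

```bash
cat > shaft.py <<'E'
from h import *
import json
from scipy.optimize import differential_evolution
def run(ci,a,x0,y0):
    p0=px(ci,[[x0,y0,.075]])[0]; print("pred px",p0.round(1))
    u,v=p0.round().astype(int); h=24; S=4
    roi=a[v-h:v+h,u-h:u+h]; hsv=cv2.cvtColor(roi,cv2.COLOR_BGR2HSV)
    y=cv2.inRange(hsv,(15,110,60),(35,255,255))
    pts=cv2.findNonZero(y); hull=cv2.convexHull(pts); disc=np.zeros_like(y); cv2.fillConvexPoly(disc,hull,255)
    m=((disc>0)&(hsv[:,:,1]<80)&(hsv[:,:,2]>90)).astype(np.uint8)
    k,l,st,ce=cv2.connectedComponentsWithStats(m); i=1+np.argmax(st[1:,4]); m=(l==i).astype(np.uint8)
    for r in range(h-14,h+14): print(''.join('#' if m[r,c] else ('y' if y[r,c] else ('d' if disc[r,c] else '.')) for c in range(h-16,h+16)))
    big=cv2.resize(m,None,fx=S,fy=S,interpolation=cv2.INTER_NEAREST)
    sq=np.array([[1,1],[1,-1],[-1,-1],[-1,1]])
    B=np.r_[np.c_[sq*.0045,[.084]*4],np.c_[sq*.007,[.077]*4],np.c_[sq*.007,[.062]*4]]
    def cost(q):
        P=R.from_rotvec([0,0,q[2]]).apply(B)+[q[0],q[1],0]
        hl=cv2.convexHull(((px(ci,P)-[u-h,v-h]+.5)*S-.5).astype(np.float32)).round().astype(np.int32)
        r=np.zeros_like(big); cv2.fillConvexPoly(r,hl,1); return np.count_nonzero(r!=big)/np.count_nonzero(big)
    r=differential_evolution(cost,[(x0-.006,x0+.006),(y0-.006,y0+.006),(-.8,.78)],seed=1,maxiter=60)
    print(r.x.round(4),round(r.fun,3))
    for yw in np.arange(-.5,.11,.1): print(round(yw,2),round(min(cost([r.x[0]+dx,r.x[1]+dy,yw]) for dx in(-.001,0,.001) for dy in(-.001,0,.001)),3),end="; ")
E
python3 - <<'E'
from shaft import *
run(json.load(open("w3.json")),cv2.imread("pics/w3.png"),.6201,.1386)
E
```

```text
pred px [265.   85.4]
...yyyyyyyyyyyyyyyyyyyyyyyy.....
..yyyyyyyyyyyyyyyyyyyyyyyyyy....
.yyyyyyyyyyyyyyyyyyyyyyyyyyyy...
yyyyyyyyyyyyyyyyyyyyyyyyyyyyyy..
yyyyyyyyyddyyyyyyyyyyyyyyyyyyyy.
yyyyyyyyy####dyyyyyyyyyyyyyyyyyd
yyyyyyyyy#######dyyyyyyyyyyyyyyy
yyyyyyyyy##########dyyyyyyyyyyyy
yyyyyyyyd#############dyyyyyyyyy
yyyyyyyy#################yyyyyyy
yyyyyyyy#################dyyyyyy
yyyyyyyy#################yyyyyyy
yyyyyyyd#################yyyyyyy
yyyyyyy##################yyyyyyy
yyyyyyy#################dyyyyyyy
yyyyyyy#################yyyyyyyy
yyyyyyd#################yyyyyyyy
yyyyyyd#################yyyyyyyy
yyyyyy##################yyyyyyyy
yyyyyy#################dyyyyyyyy
yyyyyy#################yyyyyyyyy
yyyyyy#################yyyyyyyyy
yyyyyyyd###############yyyyyyyyy
yyyyyyyyyyd###########dyyyyyyyyy
yyyyyyyyyyyyyy########yyyyyyyyyy
yyyyyyyyyyyyyyyyyd####yyyyyyyyyy
yyyyyyyyyyyyyyyyyyyyyyyyyyyyyyy.
yyyyyyyyyyyyyyyyyyyyyyyyyyyyyyd.
[ 0.6194  0.138  -0.2557] 0.086
-0.5 0.207; -0.4 0.144; -0.3 0.099; -0.2 0.105; -0.1 0.154; -0.0 0.218; 0.1 0.267;
```

The shaft is at about (0.6197, 0.1383), yaw −0.256. Carrying the handle there.

>>> {"method": "jog_arm", "body": {
  "plan": [
    [[-0.1,-0.2,-0.2,0,0,0],[-0.2,-0.45,-0.4,0,0,0],[-0.45,-0.7,-0.4,0,0,0],[-0.45,-0.7,-0.4,0,0,0]]
  ]
}}

```text
time_s: 35.23
tool_pos: [0.5397, 0.2794, 0.1719]
tcp_rot: [0.093, 3.14, -0.002]
contact_force: [0.7, -0.1, -2.6]
width: 0.15
grip_force: 50.0
```

>>> {"method": "jog_arm", "body": {
  "plan": [
    [[-0.2,-0.4,0,0,0,0],[-0.45,-0.7,0,0,0,0],[-0.45,-0.7,0,0,0,0],[-0.45,-0.7,0,0,0,0]]
  ]
}}

```text
time_s: 35.57
tool_pos: [0.5786, 0.2088, 0.1702]
tcp_rot: [-0.093, -3.138, 0.001]
contact_force: [-0.2, -0.4, -1.0]
width: 0.143
grip_force: 50.0
```

>>> {"method": "jog_arm", "body": {
  "plan": [
    [[-0.2,-0.3,0,0,0,0.0635],[-0.43,-0.7,0,0,0,0.0635],[-0.43,-0.7,0,0,0,0.0635],[-0.43,-0.7,0,0,0,0.0635],[-0.43,-0.7,0,0,0,0.0635],[-0.43,-0.7,0,0,0,0.0635]]
  ]
}}

```text
time_s: 36.07
tool_pos: [0.6166, 0.1395, 0.1716]
tcp_rot: [-0.399, -3.115, -0.0]
contact_force: [0.9, -0.1, -2.2]
width: 0.144
grip_force: 50.0
```

Run:
```python
from bar import *
go([.6188,.1381,.120],1.315)
s=env.sense(); ci=viewer.camera_info("wrist"); a=viewer.camera("wrist")[:,:,::-1]
p=s["tool_pos"]; B=mask(a); ys,xs=np.nonzero(B)
import itertools
b=np.array(list(itertools.product((-.05,.05),(-.007,.007),(.03,.056))))
for off in(-.003,0,.003):   # predicted near-end row for handle offset along its x
    P=R.from_rotvec([0,0,-.256]).apply(b+[off,0,0])+[p[0],p[1],p[2]-.0325]
    q=px(ci,P); print(off,"rows",q[:,1].min().round(1),q[:,1].max().round(1),"cols",q[:,0].min().round(1),q[:,0].max().round(1))
print("obs rows",ys.min(),ys.max(),"cols",xs.min(),xs.max(), s["width"])
```

```text
jaw 1.3163 pos [0.6166 0.1395 0.1716] move [-0.025  -0.0076  0.516 ] [-0.     -0.0003  0.0004] q6 -1.13 t 36.0667
blob [250.2 239.8] [ 239  162   27  134 2196]
-0.003 rows 152.8 325.8 cols 237.7 266.1
0 rows 157.9 329.7 cols 237.8 266.1
0.003 rows 163.0 333.6 cols 237.9 266.0
obs rows 162 295 cols 239 265 0.14401915562490133
```

>>> {"method": "jog_arm", "body": {
  "plan": [
    [[-0.018,-0.003,0.15,0,0,0],[-0.018,-0.003,0.3,0,0,0],[-0.018,-0.003,0.45,0,0,0],[-0.018,-0.003,0.51,0,0,0],[-0.018,-0.003,0.51,0,0,0],[-0.018,-0.003,0.51,0,0,0]]
  ]
}}

```text
time_s: 36.62
tool_pos: [0.6188, 0.1374, 0.1205]
tcp_rot: [-0.401, -3.115, 0.0]
contact_force: [0.6, 0.3, -1.6]
width: 0.145
grip_force: 50.0
```

```bash
python3 -c "
from h import *
go([.6183,.1387,.0922],1.315)"
```

```text
jaw 1.3148 pos [0.6188 0.1374 0.1205] move [0.0075 0.0112 0.2834] [-0.0001 -0.0003 -0.0001] q6 -1.14 t 36.6167
```

>>> {"method": "jog_arm", "body": {
  "plan": [
    [[0.006,0.01,0,0,0,0],[0.006,0.01,0.03,0,0,0],[0.006,0.01,0.06,0,0,0],[0.006,0.01,0.09,0,0,0],[0.006,0.01,0.12,0,0,0],[0.006,0.01,0.15,0,0,0],[0.006,0.01,0.15,0,0,0]]
  ]
}}

```text
time_s: 37.2
tool_pos: [0.6184, 0.1384, 0.1053]
tcp_rot: [-0.401, -3.115, 0.0]
contact_force: [0.3, 0.3, -1.7]
width: 0.146
grip_force: 50.0
```

The shaft is about 11 mm inside the socket with no resistance. Continuing down.

>>> {"method": "jog_arm", "body": {
  "plan": [
    [[0,0,0.03,0,0,0],[0,0,0.06,0,0,0],[0,0,0.09,0,0,0],[0,0,0.12,0,0,0],[0,0,0.135,0,0,0],[0,0,0.14,0,0,0],[0,0,0.14,0,0,0],[0,0,0.14,0,0,0]]
  ]
}}

```text
time_s: 37.87
tool_pos: [0.6187, 0.1385, 0.0921]
tcp_rot: [0.401, 3.116, 0.0]
contact_force: [0.8, -0.3, -2.4]
width: 0.147
grip_force: 50.0
```

>>> {"method": "jog_arm", "body": {
  "plan": [
    [[0,0,0.01,0,0,0],[0,0,0.02,0,0,0],[0,0,0.02,0,0,0]]
  ]
}}

```text
time_s: 38.12
tool_pos: [0.6189, 0.1385, 0.0921]
tcp_rot: [0.401, 3.115, 0.0]
contact_force: [-10.3, -2.4, 16.5]
width: 0.146
grip_force: 50.0
```

Seated, with 16 N of reaction. Easing off 1 mm and turning clockwise about the shaft axis.

>>> {"method": "jog_arm", "body": {
  "plan": [
    [[0,0,-0.01,0,0,0],[0,0.002,-0.01,0,0,0.035],[-0.0005,0.003,-0.01,0,0,0.07],[-0.001,0.0045,-0.01,0,0,0.105],[-0.0015,0.006,-0.01,0,0,0.14],[-0.002,0.0075,-0.01,0,0,0.175],[-0.003,0.0085,-0.01,0,0,0.21],[-0.004,0.0095,-0.01,0,0,0.24],[-0.005,0.0105,-0.01,0,0,0.27],[-0.0055,0.011,-0.01,0,0,0.29]]
  ]
}}

```text
time_s: 38.95
tool_pos: [0.6192, 0.1389, 0.0921]
tcp_rot: [1.738, 2.617, -0.002]
contact_force: [-9.7, -5.2, 10.3]
width: 0.145
grip_force: 50.1
```

```bash
python3 -c "
from h import *
s=env.sense(); print(s['moment'],s['contact_force'],s['width'])
go([.6187,.1385,.0921],.05)"
```

```text
[-0.98761243  1.71641783  0.39036381] [-9.70705376 -5.20522133 10.3379162 ] 0.14453906494683688
jaw 0.3986 pos [0.6192 0.1389 0.0921] move [-0.0019 -0.0064  0.0001] [-0.0002  0.0003  0.111 ] q6 -0.22 t 38.95
```

>>> {"method": "jog_arm", "body": {
  "plan": [
    [[-0.001,-0.003,0,0,0,0.03],[-0.002,-0.004,0,0,0,0.06],[-0.002,-0.005,0,0,0,0.085],[-0.003,-0.006,0,0,0,0.105],[-0.003,-0.006,0,0,0,0.115],[-0.003,-0.006,0,0,0,0.125],[-0.003,-0.006,0,0,0,0.125]]
  ]
}}

```text
time_s: 39.53
tool_pos: [0.6193, 0.1389, 0.0921]
tcp_rot: [2.211, 2.231, 0.001]
contact_force: [-2.5, -1.9, 6.7]
width: 0.148
grip_force: 50.0
```

```bash
python3 -c "
from h import *
s=env.sense(); print(s['moment'],s['contact_force'],s['width'])
go([.6187,.1385,.0921],.05)"
```

```text
[-0.34715535  0.60674246  0.10702091] [-2.51994487 -1.88925944  6.72858105] 0.14777169986532068
jaw 0.0089 pos [0.6193 0.1389 0.0921] move [-0.0037 -0.0065  0.0002] [ 0.0003  0.     -0.0131] q6 0.17 t 39.5333
```

>>> {"method": "jog_arm", "body": {
  "plan": [
    [[0,0,0,0,0,0.012],[0,0,0,0,0,0.024],[0,0,0,0,0,0.035],[0,0,0,0,0,0.035]]
  ]
}}

```text
time_s: 39.87
tool_pos: [0.6194, 0.1389, 0.0921]
tcp_rot: [2.33, 2.106, 0.001]
contact_force: [-2.2, -1.3, 7.7]
width: 0.145
grip_force: 50.0
```

```bash
python3 -c "
from h import *
s=env.sense(); print(s['moment'],s['contact_force'],s['width'])
go([.6187,.1385,.0921],.0)"
```

```text
[-0.3035526   0.52342628  0.1911521 ] [-2.15636595 -1.34619004  7.67528679] 0.14504370319082105
jaw -0.1013 pos [0.6194 0.1389 0.0921] move [-0.0044 -0.0068  0.0001] [ 0.0004  0.     -0.0322] q6 0.28 t 39.8667
```

>>> {"method": "jog_arm", "body": {
  "plan": [
    [[0,0,0,0,0,0.01],[0,0,0,0,0,0.02],[0,0,0,0,0,0.03],[0,0,0,0,0,0.03]]
  ]
}}

```text
time_s: 40.2
tool_pos: [0.6194, 0.1389, 0.0921]
tcp_rot: [2.426, 1.994, 0.001]
contact_force: [-2.0, -1.5, 6.7]
width: 0.148
grip_force: 50.7
```

```bash
python3 -c "
from h import *
s=env.sense(); print(s['moment'],s['contact_force'],s['width'])
go([.6187,.1385,.0921],.0)"
```

```text
[-0.2735871   0.47860239  0.81578784] [-2.01296964 -1.52479348  6.6807467 ] 0.14794552591346138
jaw -0.1948 pos [0.6194 0.1389 0.0921] move [-0.0051 -0.0065  0.0002] [ 0.0004  0.     -0.062 ] q6 0.38 t 40.2
```

The moment jumped to 0.82 N m, so the shaft is at its stop. Relaxing, releasing and lifting.

>>> {"method": "jog_arm", "body": {
  "plan": [
    [[0,0,0,0,0,-0.008],[0,0,0,0,0,-0.008]]
  ]
}}

```text
time_s: 40.37
tool_pos: [0.6194, 0.1389, 0.0921]
tcp_rot: [2.398, 2.029, 0.001]
contact_force: [-2.1, -1.3, 6.6]
width: 0.147
grip_force: 50.2
```

>>> {"method": "jog_arm", "body": {
  "plan": [
    [[0,0,0,0,0,0],[0,0,0,0,0,0],[0,0,0,0,0,0],[0,0,0,0,0,0],[0,0,-0.1,0,0,0],[0,0,-0.3,0,0,0],[0,0,-0.6,0,0,0],[0,0,-0.9,0,0,0],[0,0,-1,0,0,0],[0,0,-1,0,0,0]]
  ],
  "claw": 0.5
}}

```text
time_s: 41.2
tool_pos: [0.6201, 0.1391, 0.1953]
tcp_rot: [2.398, 2.025, 0.007]
contact_force: [0.3, 0.3, 0.2]
width: 0.501
grip_force: 0.0
```

>>> {"method": "jog_arm", "body": {
  "plan": [
    [[-0.2,-0.3,-0.3,0,0,0],[-0.4,-0.9,-0.6,0,0,0],[-0.4,-0.9,-0.6,0,0,0],[-0.4,-0.9,-0.6,0,0,0],[-0.4,-0.9,-0.6,0,0,0],[-0.4,-0.9,-0.6,0,0,0]]
  ]
}}

```text
time_s: 41.7
tool_pos: [0.5237, 0.1146, 0.2501]
tcp_rot: [-2.4, -2.027, 0.001]
contact_force: [0.0, -0.3, -0.2]
width: 0.501
grip_force: 0.0
```

Run:
```python
from bar import *
s=env.sense(); print(s["time_s"],s["contact_force"].round(1),s["tool_pos"])
ci=viewer.camera_info("wrist"); a=viewer.camera("wrist")[:,:,::-1]; cv2.imwrite("pics/w8.png",a)
print("handle px",px(ci,[[.62,.1386,.116]]).round())
m=cv2.inRange(cv2.cvtColor(a,cv2.COLOR_BGR2HSV),(7,190,60),(17,255,255)); k,l,st,ce=cv2.connectedComponentsWithStats(m)
p=px(ci,[[.62,.1386,.11]])[0]; i=1+np.argmin(np.hypot(*(ce[1:]-p).T)+1e4*(st[1:,4]<300)); print(ce[i],st[i])
for z0 in(.06,.066): print(z0,fit(ci,(l==i).astype(np.uint8),z0,[.62,.1386,-1.6]))
hsv=cv2.cvtColor(a,cv2.COLOR_BGR2HSV)
for n,(x,y),lo,hi in(("red",(.5833,-.1192),0,6),("yellow",(.5909,-.0643),24,32),("green",(.5991,-.0102),55,72),("blue",(.6067,.0445),104,118)):
    q=px(ci,[[x,y,.115]])[0]; u,v=q.round().astype(int); print(n,q.round(1),a.shape,cv2.inRange(hsv,(lo,120,50),(hi,255,255))[max(v-2,0):v+3,max(u-2,0):u+3].mean() if 0<v<384 and 0<u<512 else None)
```

```text
41.7 [ 0.  -0.3 -0.2] [0.52371442 0.11457029 0.25007291]
handle px [[341. 143.]]
[337.09912171 139.5119197 ] [ 329   93   18   96 1594]
0.06 (array([ 0.6194,  0.1382, -1.6452]), np.float64(0.197))
0.066 (array([ 0.618 ,  0.1389, -1.637 ]), np.float64(0.242))
red [326.4 342. ] (384, 512, 3) 0.0
yellow [329.  307.8] (384, 512, 3) 0.0
green [332.4 270. ] (384, 512, 3) 0.0
blue [335.2 227.4] (384, 512, 3) 255.0
```

Run:
```python
from h import *
for cam in("top","scene"):
    ci=viewer.camera_info(cam); a=viewer.camera(cam)[:,:,::-1]; hsv=cv2.cvtColor(a,cv2.COLOR_BGR2HSV)
    for n,(x,y),lo,hi in(("red",(.5833,-.1192),0,6),("yellow",(.5909,-.0643),24,32),("green",(.5991,-.0102),55,72),("blue",(.6067,.0445),104,118)):
        q=px(ci,[[x,y,.112]])[0]; u,v=q.round().astype(int)
        m=cv2.inRange(hsv,(lo,120,40),(hi,255,255)); r=m[v-8:v+9,u-8:u+9]; ys,xs=np.nonzero(r)
        print(cam,n,q.round(1),m[v,u],len(xs),(xs.mean()-8).round(1) if len(xs) else None,(ys.mean()-8).round(1) if len(xs) else None)
```

```text
top red [289.7 174.4] 255 41 -1.2 2.2
top yellow [267.2 171.1] 255 38 0.0 2.3
top green [245.  167.6] 255 36 -0.0 1.4
top blue [222.7 164.4] 255 41 0.2 2.1
scene red [250.8 200. ] 255 98 -1.4 3.1
scene yellow [273.6 189.5] 0 40 -1.1 2.4
scene green [294.8 180.1] 255 65 -0.7 3.5
scene blue [314.6 171.1] 255 120 1.3 3.7
```

All four drifts stand at their bores, the handle is seated and turned to the stop, and the robot is clear. Handing in.

```bash
python3 -c "
from rig import env
print(env.job_done())"
```

```text
the job is handed in; nothing more can be done
None
```

I handed the job in at about 42 s: all four drifts are home in their colours' bores, and the T-handle is seated, turned clockwise to its stop and released; no verdict came back.

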